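Find the dowel hole of a furniture foot and hold it ready for glue

TASK

Put the spare furniture foot, the one lying on the black puck, into the tray that matches the colour of its band. Then take the foot from the yellow puck, lower one of its ends onto the upright steel pin to feel whether that end has the blind dowel hole (only that end drops over the pin), turn the foot over if need be, and finish still holding it in the gripper, hole up and upright, clear of everything with its lower end at least 15 cm above the bench, ready for glue. Leave the wax tin, the tape measure and the glue bottle where they stand.

Things in the scene. Friction and masses are not known exactly. Their poses are not given: they have to be found in the camera images.
- foot_red_center (a point): centre of the beech foot with a red band: square block 42 x 42 mm, 72 mm long (36 mm to each end), about 90 g, lying across a puck. Its x axis runs along its length, roughly along world y (+x end to +y). One end, +x or -x, not told which and not the same on both feet, has a blind hole on the long axis, 18 mm wide, 30 mm deep; the other end is plain.
- foot_blue_center (a point): centre of the beech foot with a blue band: square block 42 x 42 mm, 72 mm long (36 mm to each end), about 90 g, lying across a puck. Its x axis runs along its length, roughly along world y (+x end to +y). One end, +x or -x, not told which and not the same on both feet, has a blind hole on the long axis, 18 mm wide, 30 mm deep; the other end is plain.
- puck_yellow_top (a point): centre of the top of the fixed yellow puck, a round riser with a rubber top, 42 mm wide (60 mm at its 6 mm thick bottom flange) and 40 mm high; the foot to be held lies across it.
- puck_black_top (a point): centre of the top of the fixed black puck, the same size; the spare foot lies across it.
- tray_red: fixed open red plastic tray, 170 mm (its x) by 150 mm (its y), 35 mm high, walls and floor 5 mm. Origin under its centre, z up.
- tray_blue: fixed open blue plastic tray, 170 mm (its x) by 150 mm (its y), 35 mm high, walls and floor 5 mm. Origin under its centre, z up.
- pin: fixed feeler: a dark wooden block 70 x 70 mm, 30 mm high, with an upright steel pin 10 mm thick that stands 22 mm above the block's top. Origin under the block's centre. A foot lowered centred on the pin stops 52 mm above the bench if its lower end is plain, and goes 22 mm deeper, down to the block, if that end has the hole.
- pin_top (a point): centre of the top of the pin, 52 mm above the bench.
- glue: white glue bottle, 60 mm wide, 120 mm tall, standing; origin under its centre. A bystander.
- tin: low round wax tin with green lid, 63 mm wide, 28 mm high, between the pucks; origin under its centre. A bystander.
- tape: yellow and black tape measure, 66 x 40 mm, 62 mm tall; origin under its centre. A bystander.
There are look-alikes about, which are no part of the job. What is shaped like the part that bears foot_red_center but pink or purple is not meant. What is shaped like the part that bears puck_yellow_top but pink or purple is not meant.

How it is judged:
On the way, in this order (a step that is already met when the one before it is completed fails the run):
1. the foot from the black puck lies released in the tray of its colour while the other foot still lies on the yellow puck (((x of foot_blue_center in the frame of tray_blue between -0.075 and 0.075 m and y of foot_blue_center in the frame of tray_blue between -0.065 and 0.065 m and z of foot_blue_center in the frame of tray_blue below 0.05 m and linear speed of foot_blue below 0.05 m/s and contact force between the fingers and foot_blue below 0.1 N and horizontal distance between foot_red_center and puck_yellow_top below 0.05 m and height (world z) of foot_red_center below 0.075 m) or (x of foot_red_center in the frame of tray_red between -0.075 and 0.075 m and y of foot_red_center in the frame of tray_red between -0.065 and 0.065 m and z of foot_red_center in the frame of tray_red below 0.05 m and linear speed of foot_red below 0.05 m/s and contact force between the fingers and foot_red below 0.1 N and horizontal distance between foot_blue_center and puck_yellow_top below 0.05 m and height (world z) of foot_blue_center below 0.075 m))), for 0.2 s.
2. the foot from the yellow puck, held upright (within 20 degrees) in the gripper, touches the feeler pin or its block with an end (((contact force between foot_red and pin above 1 N and horizontal distance between foot_red_center and pin_top below 0.012 m and contact force between the fingers and foot_red above 1 N and (angle between foot_red_center's own x axis and vertical below 0.35 rad or angle between foot_red_center's own x axis and vertical above 2.79 rad)) or (contact force between foot_blue and pin above 1 N and horizontal distance between foot_blue_center and pin_top below 0.012 m and contact force between the fingers and foot_blue above 1 N and (angle between foot_blue_center's own x axis and vertical below 0.35 rad or angle between foot_blue_center's own x axis and vertical above 2.79 rad)))), for 0.1 s.
At the end, for the whole second after the job is handed in: The spare foot rests in the tray of its colour; the other foot is held still in the fingers, hole end up, its axis within 15 degrees of vertical, its centre at least 180 mm above (lower end about 145 mm) the bench and off the pin; tin, tape measure and glue bottle not shifted by over 30 mm (((x of foot_blue_center in the frame of tray_blue between -0.075 and 0.075 m and y of foot_blue_center in the frame of tray_blue between -0.065 and 0.065 m and z of foot_blue_center in the frame of tray_blue below 0.05 m and linear speed of foot_blue below 0.05 m/s and contact force between the fingers and foot_blue below 0.1 N and angle between foot_red_hole's own z axis and vertical below 0.26 rad and height (world z) of foot_red_center above 0.18 m and contact force between the fingers and foot_red above 1 N and linear speed of foot_red below 0.03 m/s and contact force between foot_red and pin below 0.1 N) or (x of foot_red_center in the frame of tray_red between -0.075 and 0.075 m and y of foot_red_center in the frame of tray_red between -0.065 and 0.065 m and z of foot_red_center in the frame of tray_red below 0.05 m and linear speed of foot_red below 0.05 m/s and contact force between the fingers and foot_red below 0.1 N and angle between foot_blue_hole's own z axis and vertical below 0.26 rad and height (world z) of foot_blue_center above 0.18 m and contact force between the fingers and foot_blue above 1 N and linear speed of foot_blue below 0.03 m/s and contact force between foot_blue and pin below 0.1 N))); the arm keeps its last pose, push and grip.
It fails at once if the tin, tape measure or glue bottle is shifted by more than 30 mm (distance of any of glue, tin, tape from where it was at the start of the episode above 0.03 m).
It also fails if it takes over 72 s, if anything falls off the work surface, if the arm or the gripper's body presses on something with over 40 N, if the wrist force passes 120 N, or if a joint passes its speed limit or range.

ROBOT

A 6-joint arm with a two-finger parallel gripper is mounted at the origin on the work surface. World frame = base frame: x ahead of the robot, y to its left, z up, the work surface at z = 0. Lengths are in m, angles in rad, forces in N, time in s.
With the tool pointing down it reaches from about 0.35 to 0.775 m from the base axis. Payload 7.3 kg.
Tool frame: the origin (TCP) lies on the centre line of the jaws, within the pads' length; the fingertips stand 17 mm ahead of it and the grasp point (between the pads) lies 2 mm behind it (robot.tip_extent is the distance from the TCP to the fingertips, in m); z points along the fingers, y is the line along which they close (so a half turn about z gives the same grasp; the last joint's range is limited). The gripper opens to 92 mm and grips with 3 to 60 N. Pads are 19 mm wide; open, the fingers measure 130 mm over their backs; the gripper's body (75 mm by 190 mm) begins 47 mm behind the grasp point.
Start: joints at [1.106, 0.342, 1.524, -0, 1.275, -0.146], TCP at [0.165, 0.499, 0.244] pointing down, gripper open.
Joint ranges: [-2.53, 2.53], [-0.77, 2.02], [0.04, 2.7], [-1, 4.14], [0.28, 2.66], [-3.11, 3.11]. Speed limits (rad/s): [2.57, 2.57, 3.14, 3.14, 3.14, 3.14].

INTERFACE

Orientations are given as [roll, pitch, yaw] about the fixed x, y, z axes, in that order (R = Rz(yaw) Ry(pitch) Rx(roll)).
In Python, from cell import robot gives the robot as it stands.
- The arm moves only by the tool step_arm, never from a script. Its argument "motion" is a list of rows, each a list of 2 entries, a list of its own where there are three numbers: the shift along the tool's x, y, z in units of 60 mm (1.0 is 60 mm), then the turn about the tool's z in rad. In form: [[[x, y, z], spin], ...]. A call has 1 to 10 rows; each row is the pose to reach, as a shift and turn from the pose commanded when the call began, along the tool's axes at that moment; what a row does not reach only later rows make up. A row lasts 1/8 s, in which the tool goes at most 62.5 mm and 10.7 degrees, less where a joint would pass 70% of its speed; a pose out of reach is approached as far as the arm can. A call with a gripper value outside its range is refused whole. "hand" is the closure in counts, from 0 (fully open) to 255 (shut), set as the call begins (left out, the last holds). The fingers move at their own pace and stop on an object; "squeeze" is the grip in N (left out, the last holds). Time passes only in rows, so rows that repeat a pose let the fingers close. It gives the time, the measured TCP pose, the force, the opening and the grip force at its end, in the units of the state.
- robot.observe(): the state, without advancing time (a new reading comes with each control period).
- robot.read_camera(name): name is "scene" or "top"; returns a dict with "pixels" (420x560x3 uint8, red, green, blue), "intrinsics" (3x3 intrinsics, pixels), "xyz" and "rotation" of the camera in the world. Camera axes: x right, y up, looking along -z (the intrinsics and any distortion apply to the point x, -y, -z); pixel columns grow to the right and rows downward; lengths in m; the calibration is good to about 2 mm. A picture is of the moment at which its call begins. There is no depth.
- robot.hand_in(): hands the job in; it is judged then, once.
The state is a dict: "time": time; "qpos": joint angles; "qvel": joint speeds; "joint_efforts": joint torques, N m; "tool_pos": TCP position; "tool_rot": TCP orientation; "contact_force": force on the tool from outside, world axes, zero at the start; "torque": the same for the moment, N m; "opening": finger opening in m; "grip_force": force on a finger pad.
Only numpy, scipy, OpenCV 4.12 (cv2) and the standard library are available. Lean on these libraries where they do the work, as an engineer would, in place of code of your own. Each camera call takes 0.05 s, during which the arm holds its last target. There are 200 camera calls.

## Working session

There is one attempt and no reset: what is moved stays moved. The work goes in short steps, Python scripts to look and compute and a tool call to move; the robot and the scene stay as the last step left them, time stands still between calls to the robot, and variables do not carry over. Pictures are saved under pics/ and viewed, at most 10 in all, crops included, and the job is handed in when it is done.

Besides the shell and the picture viewer there is one more tool, called after "Request:" by a JSON object that holds its "method" and its "body", one argument or row to a line. step_arm: Moves the arm, as the interface text tells. Its arguments: {"type":"object","properties":{"motion":{"type":"array"},"hand":{"type":"number"},"squeeze":{"type":"number"}},"required":["motion"]}

```bash
mkdir -p pics; ls; cat > h.py <<'E'
import numpy as np, cv2
from cell import robot
def shot(n,f):
    c=robot.read_camera(n); cv2.imwrite('pics/'+f,cv2.cvtColor(c['pixels'],cv2.COLOR_RGB2BGR)); return c
def ray(c,u,v):
    K=np.array(c['intrinsics']); d=np.linalg.solve(K,[u,v,1.]); d=np.array([d[0],-d[1],-d[2]])
    R=np.array(c['rotation']); return np.array(c['xyz']),R@d
def at(c,u,v,z):
    o,d=ray(c,u,v); return o+d*(z-o[2])/d[2]
E
python3 - <<'E'
from h import *
import pickle
for n in('scene','top'):
    c=shot(n,n+'0.png'); pickle.dump(c,open(n+'.pkl','wb')); print({k:v for k,v in c.items() if k!='pixels'})
print(robot.observe(),robot.tip_extent)
E
```

```text
pics
{'intrinsics': array([[523.0631584 ,   0.        , 285.97503904],
       [  0.        , 523.0631584 , 214.97698984],
       [  0.        ,   0.        ,   1.        ]]), 'xyz': array([1.59317312, 0.20423041, 0.90345329]), 'rotation': array([9.36062542e-01, 1.55699894e-03, 1.76574554e+00])}
{'intrinsics': array([[403.84937232,   0.        , 278.91295689],
       [  0.        , 403.84937232, 215.10870934],
       [  0.        ,   0.        ,   1.        ]]), 'xyz': array([ 0.26562789, -0.01167562,  1.00382749]), 'rotation': array([ 0.18772236, -0.02020059, -1.55033818])}
{'time': 0.1, 'qpos': array([ 1.10600449e+00,  3.42621700e-01,  1.52488260e+00, -1.12719981e-05,
        1.27541269e+00, -1.46000560e-01]), 'qvel': array([ 0.00227965, -0.00386865, -0.00348438,  0.00041888, -0.00087488,
       -0.00161677]), 'joint_efforts': array([ 1.91052190e-03, -4.32004666e+01, -2.44695264e+01,  7.20566022e-02,
        5.25392080e-02, -2.68398458e-05]), 'tool_pos': array([0.16437883, 0.49825778, 0.2431443 ]), 'tool_rot': array([-3.14028084e+00, -1.82002771e-04,  2.82280454e+00]), 'contact_force': array([ 0.97630709, -0.16781213, -0.47056212]), 'torque': array([0.01966762, 0.08101042, 0.00440175]), 'grip_force': 0.0, 'opening': 0.09153861045261688} 0.017
```

View pics/scene0.png

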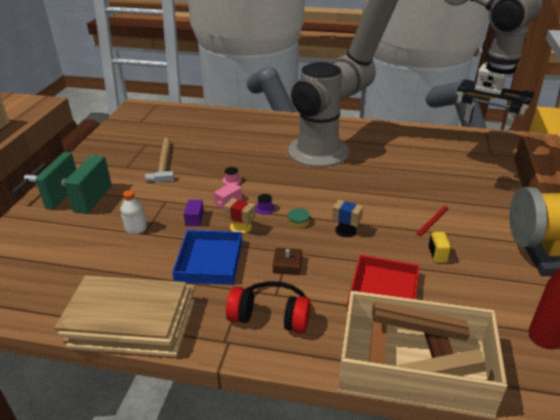

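View pics/top0.png

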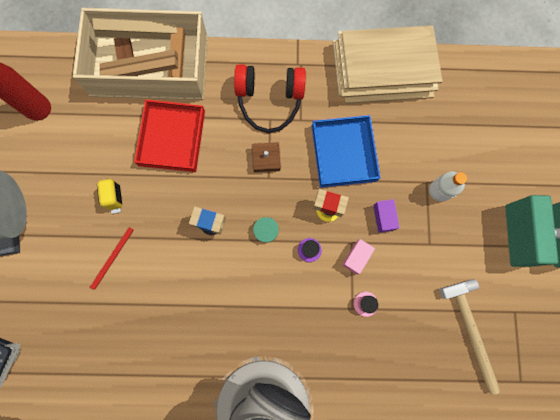

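The scene shows the blue-banded foot on the black puck (top 207,221), so it is the spare and goes to the blue tray (346,152). The red-banded foot lies on the yellow puck (331,204). The purple block (386,216), pink block (360,257) and the purple and pink pucks (310,250 and 367,304) are look-alikes without a beech body or the right colour. The pin is at (266,154), the tin at (266,230), the glue at (445,187) and the tape at (110,195). I'll confirm this in one enlarged crop.

```bash
sed -i "s/R=np.array(c\['rotation'\])/R=Rotation.from_euler('xyz',c['rotation']).as_matrix()/; 1a from scipy.spatial.transform import Rotation" h.py
python3 - <<'E'
from h import *
import pickle
t=pickle.load(open('top.pkl','rb'));s=pickle.load(open('scene.pkl','rb'))
a=cv2.resize(t['pixels'][130:260,175:365],None,fx=4,fy=4,interpolation=cv2.INTER_CUBIC)
cv2.imwrite('pics/tc.png',a[:,:,::-1])
b=cv2.resize(s['pixels'][180:290,170:380],None,fx=3.8,fy=3.8,interpolation=cv2.INTER_CUBIC)
cv2.imwrite('pics/sc.png',b[:,:,::-1])
for n,u,v,z in[('blue',207.5,221,.082),('red',331,203.5,.082),('pin',265.5,154,.052),('tin',266,230,.028),('tape',110,194,.06),('glue',461,179,.12),('blutray',345,153,.0),('redtray',170,137,0)]: print(n,at(t,u,v,z).round(4))
for n,u,v,z in[('blue',347.5,213,.082),('red',241,212,.082),('pin',288,251,.052)]: print(n,at(s,u,v,z).round(4))
E
```

```text
blue [0.4233 0.1379 0.082 ]
red [ 0.4718 -0.1482  0.082 ]
pin [0.5996 0.0091 0.052 ]
tin [0.4136 0.0032 0.028 ]
tape [0.4867 0.3764 0.06  ]
glue [ 0.5281 -0.441   0.12  ]
blutray [ 0.6263 -0.1975  0.    ]
redtray [0.6574 0.2607 0.    ]
blue [0.459  0.1459 0.082 ]
red [ 0.5089 -0.1336  0.082 ]
pin [0.6077 0.0135 0.052 ]
```

View pics/tc.png

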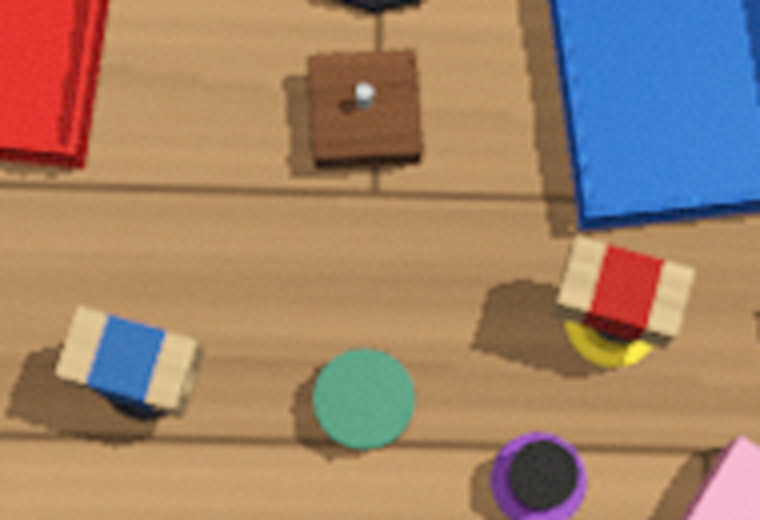

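View pics/sc.png

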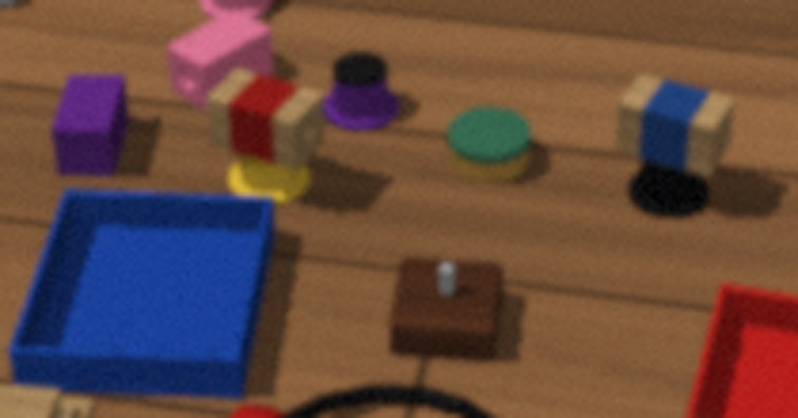

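The crop confirms the two beech feet, with red on yellow and blue on black. Next I'll get the poses from the top-face corners and check them by projecting box models into both cameras.

```bash
cat >> h.py <<'E'
def proj(c,P):
    R=Rotation.from_euler('xyz',c['rotation']).as_matrix(); q=(np.atleast_2d(P)-c['xyz'])@R*[1,-1,-1]
    p=q@np.array(c['intrinsics']).T; return p[:,:2]/p[:,2:]
def goto(x,y,z,yaw=None):
    "shift in tool units and spin from the present pose to a TCP target"
    o=robot.observe(); R=Rotation.from_euler('xyz',o['tool_rot']).as_matrix(); p=np.array(o['tool_pos'])
    s=R.T@(np.array([x,y,z])-p)/.06; w=np.arctan2(R[1,0],R[0,0]); sp=0
    if yaw is not None: sp=-((yaw-w+np.pi/2)%np.pi-np.pi/2)
    print('pos',p.round(4),'yaw',round(w,3),'q6',round(o['qpos'][5],3),'shift',s.round(3),'spin',round(sp,3))
E
python3 - <<'E'
from h import *
import pickle
t=pickle.load(open('top.pkl','rb'));s=pickle.load(open('scene.pkl','rb'))
f=lambda u,v:(175+(u+.5)/4-.5,130+(v+.5)/4-.5)
Q={'blue':[(79,306),(194,337),(180,408),(57,376)],'red':[(576,237),(695,265),(676,340),(558,304)]}
B={'blue':[(108,317),(164,329),(151,405),(88,388)],'red':[(606,245),(664,260),(644,330),(590,312)]}
box=lambda c,yaw:[np.array([c[0],c[1],.061])+Rotation.from_euler('z',yaw).apply([a*.036,b*.021,d*.021]) for d in(1,-1) for a,b in((1,1),(1,-1),(-1,-1),(-1,1))]
ims=[]
bx={}
for n in Q:
    P=np.array([at(t,*f(*q),.082) for q in Q[n]]); b=np.array([at(t,*f(*q),.082) for q in B[n]]).mean(0)
    d=(P[0]-P[1]+P[3]-P[2])/2; w=(P[0]-P[3]+P[1]-P[2])/2; c=(P.mean(0)+b)/2
    yaw=np.arctan2(d[1],d[0]); print(n,P.mean(0),b,'len',np.linalg.norm(d),np.linalg.norm(w),'yaw',yaw,np.arctan2(w[1],w[0])+np.pi/2)
    bx[n]=box(c,yaw)
print('pin',at(t,*f(364,92),.052),'tray corner',at(t,*f(582,226),.035),'traycorners',[at(t,*p,.035).round(3)[:2] for p in((313,124),(372,117),(379,184),(320,187))])
for c,(u0,v0,w,h,k) in((t,(175,130,190,130,4)),(s,(170,180,210,110,3.6))):
    im=cv2.resize(c['pixels'][v0:v0+h,u0:u0+w],None,fx=k,fy=k,interpolation=cv2.INTER_CUBIC)[:,:,::-1].copy()
    for n in bx:
        p=((proj(c,bx[n])-[u0,v0]+.5)*k).astype(int)
        for q in(p[:4],p[4:]): cv2.polylines(im,[q],True,(0,255,0),1)
    ims.append(im[:, :750]); 
a,b=ims; a=a[150:450]; b=b[:280]; W=max(a.shape[1],b.shape[1])
pad=lambda i:cv2.copyMakeBorder(i,0,0,0,W-i.shape[1],cv2.BORDER_CONSTANT)
cv2.imwrite('pics/ov.png',np.vstack([pad(a),pad(b)]))
E
```

```text
blue [0.42843589 0.14048684 0.082     ] [0.42668022 0.14022014 0.082     ] len 0.0714989079774111 0.042390745863049424 yaw 1.3332591829588596 1.3776295322066388
red [ 0.47727859 -0.14861627  0.082     ] [ 0.4771109  -0.14849664  0.082     ] len 0.07175486646869093 0.04433660738763679 yaw 1.3248753962929776 1.3188630931801872
pin [0.60312188 0.00883667 0.052     ] tray corner [ 0.52574108 -0.12823762  0.035     ] traycorners [array([ 0.689, -0.11 ]), array([ 0.713, -0.262]), array([ 0.535, -0.275]), array([ 0.523, -0.128])]
```

View pics/ov.png

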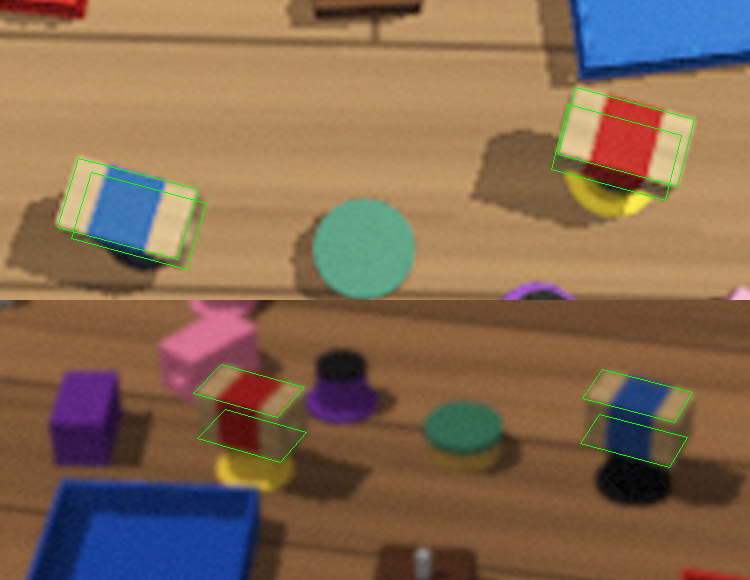

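```bash
python3 -c "
from h import *
goto(.428,.141,.14,1.34)"
```

```text
pos [0.1644 0.4983 0.2431] yaw 2.823 q6 -0.146 shift [-6.039 -4.275  1.724] spin 1.483
```

Request:
{"method": "step_arm", "body": {
  "motion": [
    [[-0.6,-0.43,0.17],0.15],
    [[-1.2,-0.86,0.34],0.3],
    [[-1.8,-1.28,0.5],0.45],
    [[-2.5,-1.75,0.7],0.6],
    [[-3.2,-2.25,0.9],0.77],
    [[-3.9,-2.75,1.1],0.94],
    [[-4.6,-3.25,1.3],1.11],
    [[-5.2,-3.7,1.5],1.28],
    [[-5.8,-4.1,1.65],1.42],
    [[-6.04,-4.28,1.72],1.48]
  ],
  "hand": 0,
  "squeeze": 25
}}

```text
time: 1.35
tool_pos: [0.4289, 0.1395, 0.1399]
tool_rot: [-3.141, 0.0, 1.338]
contact_force: [-0.0, -0.1, -0.4]
opening: 0.0919
grip_force: 0.0
```

```bash
python3 -c "
from h import *
goto(.428,.141,.060,1.34)"
```

```text
pos [0.4289 0.1395 0.1399] yaw 1.338 q6 0.377 shift [ 0.021 -0.02   1.331] spin -0.002
```

Request:
{"method": "step_arm", "body": {
  "motion": [
    [[0.02,-0.02,0.5],0],
    [[0.02,-0.02,0.95],0],
    [[0.02,-0.02,1.2],0],
    [[0.02,-0.02,1.33],0],
    [[0.02,-0.02,1.33],0]
  ]
}}

```text
time: 1.98
tool_pos: [0.427, 0.1429, 0.0606]
tool_rot: [-3.141, 0.0, 1.344]
contact_force: [0.0, 0.5, 0.6]
opening: 0.0917
grip_force: 0.0
```

Request:
{"method": "step_arm", "body": {
  "motion": [
    [[0,0,0],0],
    [[0,0,0],0],
    [[0,0,0],0],
    [[0,0,0],0],
    [[0,0,0],0],
    [[0,0,0],0],
    [[0,0,0],0],
    [[0,0,0],0]
  ],
  "hand": 255
}}

```text
time: 2.98
tool_pos: [0.4274, 0.1426, 0.0608]
tool_rot: [3.141, -0.0, 1.343]
contact_force: [0.5, -0.0, 0.8]
opening: 0.042
grip_force: 24.9
```

Request:
{"method": "step_arm", "body": {
  "motion": [
    [[0,0,-0.4],0],
    [[0,0,-1.0],0],
    [[0,0,-1.7],0],
    [[0,0,-1.7],0]
  ]
}}

```text
time: 3.48
tool_pos: [0.4288, 0.1429, 0.1652]
tool_rot: [3.136, -0.002, 1.343]
contact_force: [0.7, -0.7, -2.0]
opening: 0.0423
grip_force: 24.9
```

```bash
python3 -c "
from h import *
goto(.615,-.194,.16,1.34)"
```

```text
pos [0.4288 0.1429 0.1652] yaw 1.343 q6 0.38 shift [-4.768  4.291  0.1  ] spin 0.003
```

Request:
{"method": "step_arm", "body": {
  "motion": [
    [[-0.3,0.27,0],0],
    [[-0.85,0.75,0],0],
    [[-1.5,1.35,0],0],
    [[-2.15,1.95,0],0],
    [[-2.8,2.55,0],0],
    [[-3.45,3.15,0],0],
    [[-4.1,3.7,0],0],
    [[-4.55,4.1,0],0],
    [[-4.77,4.29,0.1],0],
    [[-4.77,4.29,0.1],0]
  ]
}}

```text
time: 4.72
tool_pos: [0.6125, -0.1943, 0.1545]
tool_rot: [-3.138, -0.001, 1.342]
contact_force: [1.4, 0.9, -1.0]
opening: 0.0417
grip_force: 24.9
```

```bash
python3 -c "
from h import *
goto(.615,-.194,.031,1.34)"
```

```text
pos [ 0.6125 -0.1943  0.1545] yaw 1.342 q6 -0.198 shift [0.013 0.047 2.058] spin 0.002
```

Request:
{"method": "step_arm", "body": {
  "motion": [
    [[0,0.02,0.6],0],
    [[0,0.04,1.2],0],
    [[0,0.04,1.7],0],
    [[0,0.04,1.95],0],
    [[0,0.04,2.05],0],
    [[0,0.04,2.05],0]
  ]
}}

```text
time: 5.48
tool_pos: [0.616, -0.1947, 0.0344]
tool_rot: [3.141, 0.0, 1.343]
contact_force: [0.6, -0.2, -0.6]
opening: 0.0417
grip_force: 24.9
```

Request:
{"method": "step_arm", "body": {
  "motion": [
    [[0,0,0],0],
    [[0,0,0],0],
    [[0,0,0],0],
    [[0,0,0],0]
  ],
  "hand": 75
}}

```text
time: 5.98
tool_pos: [0.6158, -0.195, 0.0339]
tool_rot: [3.141, 0.0, 1.343]
contact_force: [0.6, -0.1, 0.4]
opening: 0.065
grip_force: 0.0
```

Request:
{"method": "step_arm", "body": {
  "motion": [
    [[0,0,-0.2],0],
    [[0,0,-0.8],0],
    [[0,0,-1.5],0],
    [[0,0,-2.0],0],
    [[0,0,-2.0],0]
  ]
}}

```text
time: 6.6
tool_pos: [0.6172, -0.1956, 0.1575]
tool_rot: [3.135, 0.001, 1.343]
contact_force: [0.4, -0.5, -0.6]
opening: 0.0648
grip_force: 0.0
```

```bash
python3 -c "
from h import *
print(robot.observe()['opening'])
goto(.477,-.147,.14,1.325)"
```

```text
0.06480549489181468
pos [ 0.6172 -0.1956  0.1575] yaw 1.343 q6 -0.197 shift [ 0.261 -2.46   0.275] spin 0.018
```

Request:
{"method": "step_arm", "body": {
  "motion": [
    [[0.03,-0.3,0],0],
    [[0.09,-0.9,0.05],0],
    [[0.16,-1.6,0.15],0.02],
    [[0.22,-2.2,0.2],0.02],
    [[0.26,-2.46,0.28],0.02],
    [[0.26,-2.46,0.28],0.02],
    [[0.26,-2.46,0.28],0.02]
  ],
  "hand": 40
}}

```text
time: 7.48
tool_pos: [0.4761, -0.1467, 0.1368]
tool_rot: [3.141, 0.0, 1.323]
contact_force: [-0.1, -1.0, -0.3]
opening: 0.0778
grip_force: 0.0
```

```bash
python3 -c "
from h import *
goto(.477,-.147,.060,1.325)
shot('scene','s1.png')"
```

```text
pos [ 0.4761 -0.1467  0.1368] yaw 1.323 q6 -0.205 shift [-1.000e-03  1.500e-02  1.281e+00] spin -0.002
```

View pics/s1.png

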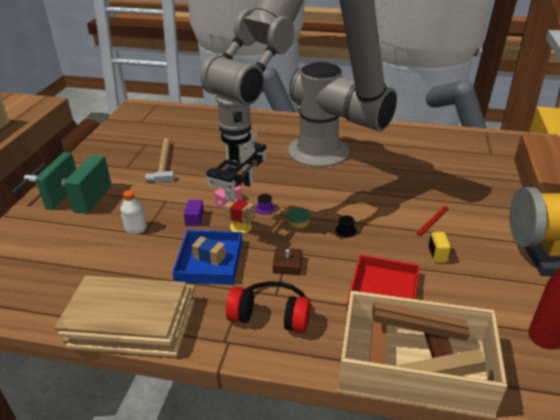

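The blue foot lies flat in the blue tray at (209,250), and the gripper is above the red foot at (241,212). Going down to grasp it.

Request:
{"method": "step_arm", "body": {
  "motion": [
    [[0,0.02,0.5],0],
    [[0,0.02,0.95],0],
    [[0,0.02,1.2],0],
    [[0,0.02,1.28],0],
    [[0,0.02,1.28],0],
    [[0,0.02,1.28],0]
  ]
}}

```text
time: 8.28
tool_pos: [0.4772, -0.1469, 0.0609]
tool_rot: [3.14, 0.0, 1.323]
contact_force: [-0.1, 0.5, 0.2]
opening: 0.0775
grip_force: 0.0
```

Request:
{"method": "step_arm", "body": {
  "motion": [
    [[0,0,0],0],
    [[0,0,0],0],
    [[0,0,0],0],
    [[0,0,0],0],
    [[0,0,0],0],
    [[0,0,0],0],
    [[0,0,0],0]
  ],
  "hand": 255,
  "squeeze": 25
}}

```text
time: 9.15
tool_pos: [0.4767, -0.1467, 0.0602]
tool_rot: [3.141, -0.0, 1.323]
contact_force: [0.5, 0.2, 1.3]
opening: 0.0419
grip_force: 25.0
```

Request:
{"method": "step_arm", "body": {
  "motion": [
    [[0,0,-0.4],0],
    [[0,0,-1.0],0],
    [[0,0,-1.7],0],
    [[0,0,-1.7],0],
    [[0,0,-1.7],0]
  ]
}}

```text
time: 9.78
tool_pos: [0.476, -0.1464, 0.1613]
tool_rot: [-3.14, -0.0, 1.323]
contact_force: [0.7, 0.2, -1.2]
opening: 0.0419
grip_force: 25.0
```

```bash
python3 -c "
from h import *
c=np.array([.427,.141]);d=np.array([np.cos(1.34),np.sin(1.34)])
goto(*(c+.05*d),.14,1.34);goto(*(c-.05*d),.14,1.34)"
```

```text
pos [ 0.476  -0.1464  0.1613] yaw 1.323 q6 -0.205 shift [ 5.276 -1.981  0.36 ] spin -0.017
pos [ 0.476  -0.1464  0.1613] yaw 1.323 q6 -0.205 shift [ 3.61  -1.953  0.359] spin -0.017
```

```bash
python3 - <<'E'
from h import *
c=robot.read_camera('top');p=c['pixels'].astype(int)
m=np.zeros(p.shape[:2],np.uint8); m[205:245,185:230]=(p.max(2)<60)[205:245,185:230]
n,l,st,ce=cv2.connectedComponentsWithStats(m);i=1+st[1:,4].argmax();print(st[i],ce[i])
s=p; 
b=cv2.resize(c['pixels'][195:255,175:240],None,fx=8,fy=8,interpolation=cv2.INTER_CUBIC);cv2.imwrite('pics/puck.png',b[:,:,::-1])
print(at(c,*ce[i],.02))
E
```

```text
[200 212  23  23 411] [211.25304136 223.10948905]
[0.42882257 0.13846035 0.02      ]
```

View pics/puck.png

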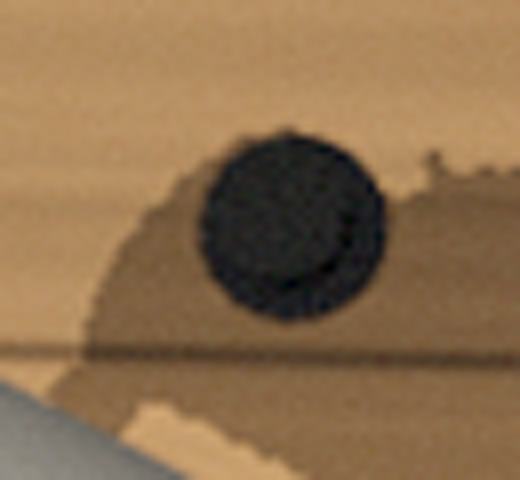

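The black puck is now empty: flange centre at about (211,223), top centre at about (209.8,220.6).

```bash
python3 - <<'E'
from h import *
import pickle
t=pickle.load(open('top.pkl','rb'))
a,b=at(t,209.8,220.6,.04),at(t,211.1,223,.006);print(a,b)
c=(a+b)[:2]/2; d=np.array([np.cos(1.34),np.sin(1.34)]);print(c)
goto(*(c+.05*d),.14,1.34)
E
```

```text
[0.4315614  0.13922236 0.04      ] [0.4314128  0.14099201 0.006     ]
[0.4314871  0.14010719]
pos [ 0.4758 -0.1463  0.1609] yaw 1.323 q6 -0.205 shift [ 5.28  -1.901  0.355] spin -0.017
```

Request:
{"method": "step_arm", "body": {
  "motion": [
    [[0.3,-0.1,0],0],
    [[0.9,-0.3,0],0],
    [[1.6,-0.55,0],0],
    [[2.4,-0.85,0],0],
    [[3.2,-1.15,0],0],
    [[4.0,-1.45,0.1],-0.02],
    [[4.7,-1.7,0.2],-0.02],
    [[5.1,-1.84,0.3],-0.02],
    [[5.28,-1.9,0.36],-0.02],
    [[5.28,-1.9,0.36],-0.02]
  ]
}}

```text
time: 11.08
tool_pos: [0.4431, 0.1888, 0.1399]
tool_rot: [-3.14, 0.001, 1.344]
contact_force: [0.0, -1.0, -0.7]
opening: 0.0418
grip_force: 25.0
```

```bash
cat >> h.py <<'E'
C=np.array([.430,.140]); D=np.array([np.cos(1.34),np.sin(1.34)])
def gp(s,h): goto(*(C+s*D),h,1.34)
E
python3 -c "
from h import *
gp(.05,.070);gp(.05,.045)"
```

```text
pos [0.4431 0.1888 0.1399] yaw 1.344 q6 0.47 shift [-0.008 -0.025  1.165] spin 0.004
pos [0.4431 0.1888 0.1399] yaw 1.344 q6 0.47 shift [-0.007 -0.024  1.582] spin 0.004
```

Request:
{"method": "step_arm", "body": {
  "motion": [
    [[0,0,0.5],0],
    [[0,0,0.95],0],
    [[0,0,1.16],0],
    [[0,0,1.16],0]
  ]
}}

```text
time: 11.58
tool_pos: [0.4437, 0.1877, 0.0706]
tool_rot: [-3.14, 0.001, 1.342]
contact_force: [0.5, 0.4, -2.2]
opening: 0.0419
grip_force: 25.0
```

Request:
{"method": "step_arm", "body": {
  "motion": [
    [[0,0,0],0],
    [[0,0,0.06],0],
    [[0,0,0.12],0],
    [[0,0,0.18],0],
    [[0,0,0.24],0],
    [[0,0,0.3],0],
    [[0,0,0.36],0],
    [[0,0,0.41],0],
    [[0,0,0.41],0]
  ],
  "squeeze": 8
}}

```text
time: 12.7
tool_pos: [0.4443, 0.1888, 0.0464]
tool_rot: [3.141, -0.001, 1.343]
contact_force: [1.0, 4.3, 3.5]
opening: 0.0422
grip_force: 8.0
```

```bash
python3 -c "
from h import *
gp(.042,.045)
c=shot('scene','s2f.png');b=cv2.resize(c['pixels'][130:260,280:430],None,fx=4,fy=4);cv2.imwrite('pics/s2.png',b[:,:,::-1])"
```

```text
pos [0.4443 0.1888 0.0464] yaw 1.343 q6 0.47 shift [-0.146 -0.047  0.023] spin 0.003
```

View pics/s2.png

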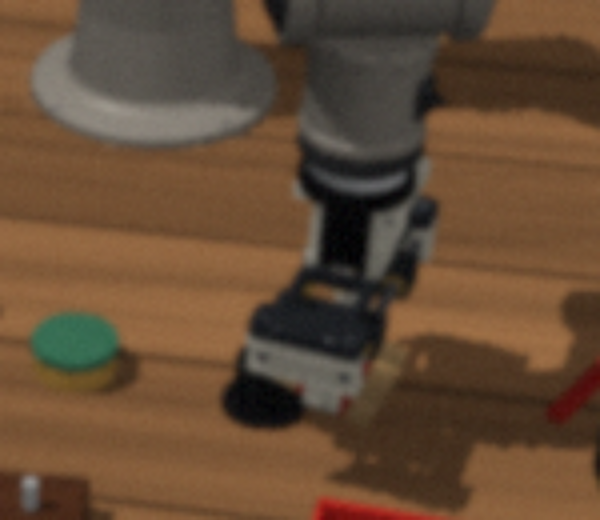

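The foot at (340,390) has turned, with its right (+y) end tilting down. I'll press in towards the puck.

Request:
{"method": "step_arm", "body": {
  "motion": [
    [[-0.05,0,0],0],
    [[-0.1,0,0],0],
    [[-0.15,0,0],0],
    [[-0.18,0,0.0],0],
    [[-0.2,0,0.02],0],
    [[-0.2,0,0.02],0]
  ]
}}

```text
time: 13.5
tool_pos: [0.4424, 0.1773, 0.0458]
tool_rot: [3.139, -0.002, 1.342]
contact_force: [2.0, 6.7, 6.2]
opening: 0.0419
grip_force: 8.0
```

Request:
{"method": "step_arm", "body": {
  "motion": [
    [[0,0,-0.3],0],
    [[0,0,-0.6],0],
    [[0,0,-0.6],0]
  ]
}}

```text
time: 13.88
tool_pos: [0.4413, 0.1763, 0.0815]
tool_rot: [3.141, 0.0, 1.343]
contact_force: [0.4, -0.0, -1.5]
opening: 0.0421
grip_force: 8.0
```

```bash
python3 -c "
from h import *
gp(.09,.05)
c=shot('scene','s3f.png');b=cv2.resize(c['pixels'][160:250,310:420],None,fx=5,fy=5);cv2.imwrite('pics/s3.png',b[:,:,::-1])"
```

```text
pos [0.4413 0.1763 0.0815] yaw 1.343 q6 0.447 shift [ 0.868 -0.043  0.525] spin 0.003
```

View pics/s3.png

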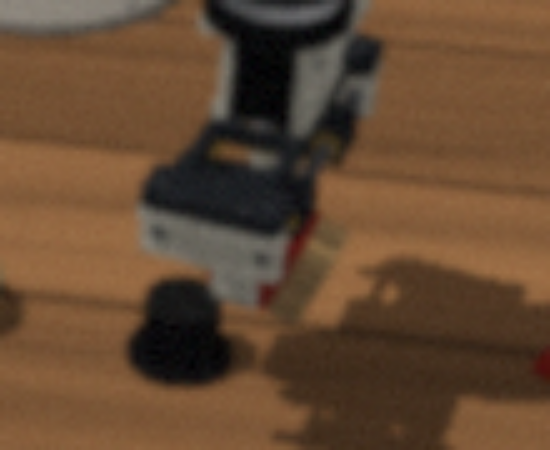

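```bash
python3 -c "
from h import *
gp(-.055,.13);gp(-.055,.073);gp(-.022,.077)"
```

```text
pos [0.4409 0.1763 0.0808] yaw 1.343 q6 0.447 shift [-1.547 -0.042 -0.819] spin 0.003
pos [0.4409 0.1763 0.0808] yaw 1.343 q6 0.447 shift [-1.547 -0.042  0.131] spin 0.003
pos [0.4409 0.1763 0.0808] yaw 1.343 q6 0.447 shift [-0.997 -0.041  0.064] spin 0.003
```

Request:
{"method": "step_arm", "body": {
  "motion": [
    [[0,-0.04,-0.4],0],
    [[0,-0.04,-0.8],0],
    [[-0.4,-0.04,-0.82],0],
    [[-1.0,-0.04,-0.82],0],
    [[-1.45,-0.04,-0.82],0],
    [[-1.55,-0.04,-0.6],0],
    [[-1.55,-0.04,-0.2],0],
    [[-1.55,-0.04,0.13],0],
    [[-1.55,-0.04,0.13],0]
  ]
}}

```text
time: 15.05
tool_pos: [0.416, 0.0864, 0.0715]
tool_rot: [-3.137, 0.001, 1.343]
contact_force: [0.1, -0.1, -1.2]
opening: 0.0419
grip_force: 8.0
```

Request:
{"method": "step_arm", "body": {
  "motion": [
    [[0.1,0,0],0],
    [[0.17,0,0],0],
    [[0.24,0,0],0],
    [[0.31,0,-0.02],0],
    [[0.38,0,-0.04],0],
    [[0.45,0,-0.05],0],
    [[0.52,0,-0.06],0],
    [[0.55,0,-0.07],0],
    [[0.55,0,-0.07],0]
  ]
}}

```text
time: 16.18
tool_pos: [0.4253, 0.1189, 0.0775]
tool_rot: [3.142, -0.0, 1.343]
contact_force: [0.2, -0.1, -0.7]
opening: 0.0419
grip_force: 8.0
```

```bash
python3 -c "
from h import *
gp(-.018,.10);gp(0,.10)
c=shot('scene','s4f.png');b=cv2.resize(c['pixels'][160:250,300:410],None,fx=5,fy=5);cv2.imwrite('pics/s4.png',b[:,:,::-1])"
```

```text
pos [0.4253 0.1189 0.0775] yaw 1.343 q6 0.326 shift [ 0.06  -0.003 -0.375] spin 0.003
pos [0.4253 0.1189 0.0775] yaw 1.343 q6 0.326 shift [ 0.36  -0.002 -0.375] spin 0.003
```

View pics/s4.png

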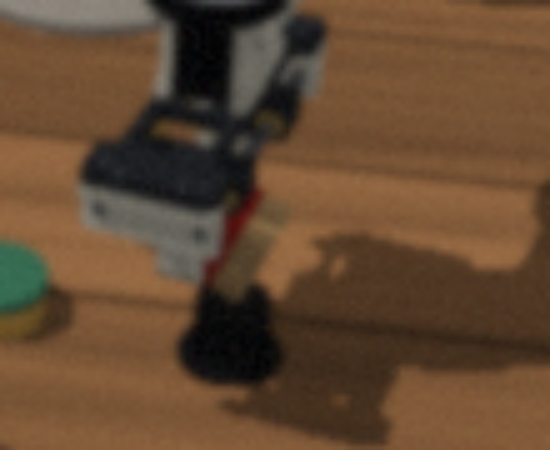

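Request:
{"method": "step_arm", "body": {
  "motion": [
    [[0,0,0.02],0],
    [[0,0,0.04],0],
    [[0,0,0.04],0]
  ]
}}

```text
time: 16.6
tool_pos: [0.4251, 0.1187, 0.075]
tool_rot: [-3.141, 0.0, 1.343]
contact_force: [-0.7, 0.1, -1.2]
opening: 0.042
grip_force: 8.0
```

```bash
python3 - <<'E'
from h import *
gp(0,.1)
c=robot.read_camera('scene');p=c['pixels'].astype(int)
# ASCII classes: r red, w beech-bright, k dark, g grey, . other
for v in range(192,232):
    print(v,''.join('r' if a[0]>90 and a[0]>2.5*a[1] else 'k' if max(a)<70 else 'g' if max(a)-min(a)<35 else 'w' if a[0]-a[2]<62 else '.' for a in p[v,325:372]))
print(p[205:220,346:364].tolist()[7])
E
```

```text
pos [0.4251 0.1187 0.075 ] yaw 1.343 q6 0.326 shift [ 0.364 -0.001 -0.417] spin 0.003
192 kkkkkkkkkkkkkkkkkkkkkkkkkkw....................
193 kkkkkkkkkkkkkkkkkkkkkkkkkkw...................w
194 kkkkkkkkkkkkkkkkkkkkkkkkkkw....................
195 kkkkkkkkkkkkkkkkkkkkkkkkkkw....................
196 kkkkkkkkkkkkkkkkkkkkkkkkkkw....................
197 kkkkkkkkkkkkkkkkkkkkkkkkkkw....................
198 kkkkkkkkkkkkkkkkkkkkkkkkkkw....................
199 kkkkkkkkkkkkkkkkkkkkkkkkkkw....................
200 gggkkkkkkkkkkkkkkkkkkkkkkw..ww.................
201 gggggggkkkkkkkkkkkkkkkkkw..wwww................
202 gggggggggggkkkkkkkkkkkkk..wwwwwww..............
203 gggggggggggggggkkgggkkwrr.wwwwwww..............
204 ggggggggggggggggggggwwrr..wwwwww...............
205 ggggggggggggggggggggw..r.wwwwwww...............
206 ggggggggggggggggggggw.wwwwwwwww................
207 ggggggggggggggkggggwwwwwwwwwww...........wwwwww
208 wwggggggggggggkgggggwwwwwwwwww.......wwwwwwwwww
209 .wwwgggggggggggggggwwwwwwwwww.........wwwwwwwww
210 ....wwgggggggggggggwwwwwwwwww..........wwwwwwww
211 .....wgggggggggggggwww
[... 638 characters left out ...]
kkkkkkkkwww
224 ............wwkkkkkkkkkkkkkkkkkkkkkkkkkkkkkkkkk
225 ............wkkkkkkkkkkkkkkkkkkkkkkkkkkkkkkkkkk
226 ...........wkkkkkkkkkkkkkkkkkkkkkwkkkkkkkkkkkkk
227 ..........wkkkkkkkkkkkkkkkkkkkkkkkwkwkwkkkwkkkk
228 .........wwkkkkkkkkkkkkkkkkkkkkkkkkkkkkwkwwkkwk
229 .........wwkkkkkkkkkkkkkkkkkkkkkkkkkkkkkkkkkwkw
230 .........wwkkkkkkkkkkkkkkkkkkkkkkkkkkkkkkkkkkkk
231 .........wwkkkkkkkkkkkkkkkkkkkkkkkkkkkkkkkkkkkk
[[76, 56, 36], [79, 63, 41], [79, 64, 43], [83, 65, 45], [86, 70, 47], [93, 73, 52], [105, 78, 51], [130, 92, 60], [148, 105, 69], [147, 104, 67], [148, 102, 66], [151, 105, 67], [149, 105, 65], [151, 107, 68], [149, 104, 65], [145, 102, 63], [128, 88, 56], [104, 72, 45]]
```

```bash
cat >> h.py <<'E'
def corners(th,a=0,side=1,yaw=1.343):
    "foot turned in the pads: +x end along +D, th below level; a = axial shift of foot along its x; returns named corners"
    o=robot.observe();p=np.array(o['tool_pos'])+[0,0,.002]
    d=np.array([np.cos(yaw),np.sin(yaw),0]);w=np.array([-d[1],d[0],0]);z=np.array([0,0,1.])
    ax=d*np.cos(th)-z*np.sin(th);up=d*np.sin(th)+z*np.cos(th)
    return np.array([p+ax*(a+i*.036)+w*j*.021+up*(k*.021-.001) for i in(1,-1) for j in(1,-1) for k in(1,-1)])
E
python3 - <<'E'
from h import *
c=robot.read_camera('scene')
for th in range(10,91,10):
  for a in((0,) if th%20 else (-.006,0,.006)):
    q=proj(c,corners(np.radians(th),a));e=q[:4] # +x end: (w+,up+),(w+,up-),(w-,up+),(w-,up-)
    print(th,a,'end',e.round(1).tolist(),'tops',q[[4,6]].round(0).tolist())
E
```

```text
10 0 end [[355.1, 201.4], [351.5, 213.1], [350.2, 209.7], [346.5, 221.4]] tops [[331.0, 192.0], [325.0, 200.0]]
20 -0.006 end [[353.6, 202.6], [347.6, 213.0], [348.7, 210.8], [342.6, 221.3]] tops [[331.0, 189.0], [325.0, 197.0]]
20 0 end [[355.5, 203.7], [349.5, 214.1], [350.6, 212.0], [344.5, 222.4]] tops [[333.0, 191.0], [327.0, 198.0]]
20 0.006 end [[357.5, 204.8], [351.4, 215.2], [352.6, 213.1], [346.5, 223.6]] tops [[335.0, 192.0], [329.0, 200.0]]
30 0 end [[355.5, 205.9], [347.3, 214.7], [350.6, 214.2], [342.3, 223.1]] tops [[335.0, 190.0], [329.0, 198.0]]
40 -0.006 end [[353.6, 206.4], [343.5, 213.5], [348.6, 214.7], [338.4, 221.8]] tops [[335.0, 188.0], [330.0, 196.0]]
40 0 end [[355.1, 207.9], [344.9, 215.0], [350.1, 216.3], [339.9, 223.3]] tops [[337.0, 189.0], [332.0, 197.0]]
40 0.006 end [[356.6, 209.5], [346.4, 216.5], [351.7, 217.8], [341.4, 224.9]] tops [[339.0, 191.0], [333.0, 199.0]]
50 0 end [[354.2, 209.8], [342.5, 214.9], [349.3, 218.1], [337.4, 223.2]] tops [[339.0, 189.0], [334.0, 197.0]]
60 -0.006 end [[352.0, 209.6], [339.1, 212.6], [347.1, 218.0], [333.9, 220.9]] tops [[341.0, 188.0], [336.0, 196.0]]
60 0 end [[352.9, 211.4], [340.0, 214.4], [348.0, 219.8], [334.9, 222.6]] tops [[342.0, 190.0], [337.0, 198.0]]
60 0.006 end [[353.8, 213.2], [340.9, 216.1], [348.9, 221.6], [335.8, 224.4]] tops [[343.0, 191.0], [338.0, 200.0]]
70 0 end [[351.3, 212.8], [337.5, 213.5], [346.4, 221.1], [332.4, 221.8]] tops [[344.0, 190.0], [339.0, 198.0]]
80 -0.006 end [[349.2, 212.0], [335.0, 210.5], [344.2, 220.3], [329.7, 218.7]] tops [[347.0, 190.0], [341.0, 198.0]]
80 0 end [[349.4, 213.8], [335.2, 212.3], [344.4, 222.1], [330.0, 220.5]] tops [[347.0, 191.0], [342.0, 200.0]]
80 0.006 end [[349.6, 215.6], [335.4, 214.1], [344.7, 223.9], [330.2, 222.3]] tops [[347.0, 193.0], [342.0, 201.0]]
90 0 end [[347.3, 214.4], [333.1, 210.8], [342.3, 222.8], [327.8, 219.0]] tops [[349.0, 193.0], [344.0, 201.0]]
```

Request:
{"method": "step_arm", "body": {
  "motion": [
    [[0,0,-0.25],0],
    [[0.15,0,-0.42],0],
    [[0.36,0,-0.42],0],
    [[0.36,0,-0.3],0],
    [[0.36,0,-0.1],0],
    [[0.36,0,0.05],0],
    [[0.36,0,0.13],0],
    [[0.36,0,0.19],0],
    [[0.36,0,0.25],0],
    [[0.36,0,0.25],0]
  ]
}}

```text
time: 17.95
tool_pos: [0.4304, 0.1399, 0.0602]
tool_rot: [3.141, -0.0, 1.343]
contact_force: [0.2, 0.0, -0.4]
opening: 0.0421
grip_force: 8.0
```

Request:
{"method": "step_arm", "body": {
  "motion": [
    [[0,0,0.03],0],
    [[0,0,0.06],0],
    [[0,0,0.06],0]
  ]
}}

```text
time: 18.32
tool_pos: [0.4307, 0.1398, 0.0571]
tool_rot: [3.14, -0.001, 1.343]
contact_force: [-0.5, -0.0, 4.5]
opening: 0.042
grip_force: 9.1
```

Contact, so the foot is seated. Release it, rise, and measure the foot from the top camera.

Request:
{"method": "step_arm", "body": {
  "motion": [
    [[0,0,0],0],
    [[0,0,0],0],
    [[0,0,0],0],
    [[0,0,-0.3],0],
    [[0,0,-0.8],0],
    [[0,0,-1.3],0],
    [[0,0,-1.3],0]
  ],
  "hand": 70
}}

```text
time: 19.2
tool_pos: [0.4314, 0.1401, 0.1363]
tool_rot: [3.137, -0.002, 1.343]
contact_force: [-0.5, 0.9, -1.0]
opening: 0.0666
grip_force: 0.0
```

```bash
cat >> h.py <<'E'
def ascii(c,v0,v1,u0,u1):
    p=c['pixels'].astype(int)
    for v in range(v0,v1): print(v,''.join('r' if a[0]>70 and a[0]>2.2*a[1] else 'k' if max(a)<70 else 'g' if max(a)-min(a)<35 else 'w' if a[0]-a[2]<62 else '.' for a in p[v,u0:u1]))
def redc(c,u0,u1,v0,v1):
    p=c['pixels'].astype(int);m=(p[:,:,0]>70)&(p[:,:,0]>2.2*p[:,:,1]);k=np.zeros_like(m);k[v0:v1,u0:u1]=m[v0:v1,u0:u1]
    v,u=np.nonzero(k);return len(u),u.mean() if len(u) else 0,v.mean() if len(u) else 0
E
python3 - <<'E'
from h import *
gp(0,.06)
t=robot.read_camera('top');s=robot.read_camera('scene')
print(redc(t,180,240,190,250),redc(s,325,375,190,235))
ascii(s,196,232,325,375);ascii(t,205,236,190,230)
for a in(-.004,0,.004):
    P=np.r_[C+a*D,.061]; 
    print(proj(t,np.r_[C+a*D,.082]),proj(s,P))
E
```

```text
pos [0.4314 0.1401 0.1363] yaw 1.343 q6 0.373 shift [-0.008 -0.027  1.271] spin 0.003
(31, np.float64(212.67741935483872), np.float64(216.83870967741936)) (254, np.float64(345.93307086614175), np.float64(212.9488188976378))
196 .............wgggggggggw..........................
197 .............wgggggggggw..........................
198 .............wgggggggggw..........................
199 .............wgggggggggw..........................
200 .............wgggggggggw..........................
201 ..............wggggggggw..........................
202 ...............wwwggggw...........................
203 ...................r.w.rrrr.......................
204 ..................rrrrrrrrrrrrr...................
205 ..................rrrrrrrrrrrrr...................
206 .................rrrrrrrrrrrrr.....ww.............
207 ................rrrrrrrrrrrrrr....wwww............
208 ................rrrrrrrrrrrrr.....wwww............
209 .........w.....rrrrrrrrrrrrrr...wwwwww............
210 ........wwwww..rrrrrrrrrrrrr.wwwwwwwww............
211 ........wwwwww.rrrrrrrrrrrrrwwwwwwwwww.........
[... 1976 characters left out ...]
ggggggg.r.........ww.......
225 gggggggggggggggggggg.r.........ww.......
226 gggggggggggggggggggg...........ww.......
227 ggggggggggggggggggggw.........www.......
228 ggggggggggggggggggggw.........ww........
229 ggggggggggggggggggggggww......ww........
230 ggggggggggggggggggggggrwwww..ww.........
231 ggggggggggggggggggggggkkkggwwww.........
232 ggggggggggggggggggggggkkkkkkww..........
233 ggggggggggggggggggggggkkkkkw............
234 ggggggggggggggggggggggkkww..............
235 gggggggggggggggggggggggw................
[[208.40807034 218.53959286]] [[344.50794386 212.47338815]]
[[206.74093577 218.11032065]] [[345.8966914 212.8281138]]
[[205.07418932 217.68114839]] [[347.28803473 213.18350248]]
```

```bash
python3 -c "
from h import *
gp(.003,.059)"
```

```text
pos [0.4298 0.1398 0.1342] yaw 1.343 q6 0.373 shift [0.053 0.002 1.253] spin 0.003
```

Request:
{"method": "step_arm", "body": {
  "motion": [
    [[0.03,0,0.5],0],
    [[0.05,0,0.95],0],
    [[0.05,0,1.2],0],
    [[0.05,0,1.25],0],
    [[0.05,0,1.25],0]
  ]
}}

```text
time: 19.92
tool_pos: [0.4305, 0.1427, 0.0592]
tool_rot: [-3.141, 0.0, 1.343]
contact_force: [0.2, 0.3, 0.2]
opening: 0.0662
grip_force: 0.0
```

Request:
{"method": "step_arm", "body": {
  "motion": [
    [[0,0,0],0],
    [[0,0,0],0],
    [[0,0,0],0],
    [[0,0,0],0],
    [[0,0,0],0]
  ],
  "hand": 255,
  "squeeze": 12
}}

```text
time: 20.55
tool_pos: [0.4311, 0.1428, 0.0599]
tool_rot: [3.141, -0.0, 1.343]
contact_force: [-0.8, -0.2, 5.3]
opening: 0.0418
grip_force: 12.0
```

Request:
{"method": "step_arm", "body": {
  "motion": [
    [[0,0,-0.2],0],
    [[0,0,-0.3],0],
    [[0.3,0,-0.3],0],
    [[0.7,0,-0.3],0],
    [[0.8,0,-0.3],0],
    [[0.8,0,-0.3],0]
  ]
}}

```text
time: 21.3
tool_pos: [0.4414, 0.19, 0.0772]
tool_rot: [-3.141, 0.0, 1.344]
contact_force: [0.0, -0.1, -0.3]
opening: 0.0422
grip_force: 12.0
```

```bash
python3 -c "
from h import *
gp(.051,.043);gp(.048,.038)"
```

```text
pos [0.4414 0.19   0.0772] yaw 1.344 q6 0.474 shift [-0.005  0.006  0.571] spin 0.004
pos [0.4414 0.19   0.0772] yaw 1.344 q6 0.474 shift [-0.055  0.006  0.654] spin 0.004
```

Request:
{"method": "step_arm", "body": {
  "motion": [
    [[0,0,0.1],0],
    [[0,0,0.2],0],
    [[0,0,0.28],0],
    [[0,0,0.36],0],
    [[0,0,0.44],0],
    [[0,0,0.52],0],
    [[0,0,0.6],0],
    [[-0.03,0,0.65],0],
    [[-0.07,0,0.66],0],
    [[-0.11,0,0.66],0]
  ]
}}

```text
time: 22.55
tool_pos: [0.4423, 0.1849, 0.0391]
tool_rot: [3.137, -0.005, 1.342]
contact_force: [2.2, 10.9, 7.5]
opening: 0.0422
grip_force: 12.0
```

```bash
cat >> h.py <<'E'
def look(side=1):
    s=robot.read_camera('scene'); u,v=proj(s,robot.observe()['tool_pos'])[0].astype(int)
    print(u,v); ascii(s,v-16,v+22,u-16,u+30)
    for th in(40,55,70,90): print(th,proj(s,corners(np.radians(th)))[:4].round(0).astype(int).tolist())
E
python3 -c "
from h import *
gp(.048,.038);look()"
```

```text
pos [0.4423 0.1849 0.0391] yaw 1.342 q6 0.461 shift [ 0.024 -0.029  0.018] spin 0.002
361 223
207 wgkkkkkkkkkkkkkkkgggkkkkkkggkkg...............
208 kkkkkkkkkkkkkkkkkkkkkkkkkkkkkkw...............
209 kkkkkkkkkkkkkkkkkkkkkkkkkkkkkgw...............
210 kkkkkkkkkkkkkkkkkkkkkkkkkkkkkk................
211 kkkkkkkkkkkkkkkkkkkkkkkkkkkkkk................
212 kkkkkkkkkkkkkkkkkkkkkkkkkkkkkkw...............
213 kkkkkkkkkkkkkkkkkkkkkkkkkkkkkkw.....wwwwwww...
214 kkkkkkkkkkkkkkkkkkkkkkkkkkkkkkw...wwwwwwwwwwww
215 kkkkkkkkkkkkkkkkkkkkkkkkkkkkkwwwwwwwwwwwwwwwww
216 kkkkkkkkkkkkkkkkkkkkkkkkkkkkkw...wwwwwwwwwwwww
217 gggkkkkkkkkkkkkkkkkkkkkkkkkkkr...wwwwwwwwwwwww
218 gggggggkkkkkkkkkkkkkkkkkkkkkkrr..www...wwwwwww
219 gggggggggggkkkkkkkkkkkkkkkkkrrwwwwww...wwwwwww
220 gggggggggggggggkkkkkkkkkkkkkrwwwwwww...wwwwwww
221 gggggggggggggggggggkkkgggkkrrwwwwwww..wwwwwwww
222 ggggggggggggggggggggggggwrrr..wwwwwwwwwwwwwwww
223 ggggggggggggggggggggggggwrrr..wwwwwwwwwwwwwwww
224 ggggggggggggggggggggggggwrr.wwwwwwwwwwwwwwwwww
225 ggggggggggggggggggggggggwrrwwwwwwwwwkkkwwkwwkw
226 kkkkggggggggggggggggggggwrwwwwwww
[... 439 characters left out ...]
wwgkgwwwwwwwwwwkkkkkkkkkkkkkkkkkk
236 kkkkkkkwwww..wwwwwwwwgwgwwwkkkkkkkkkkkkkkkkkww
237 wwwwwwww.......wwwkkwwwwwwkkkkkkkkkkwkkkkkkwww
238 ...............wwkkkkkkwkkkwkkkkkwkkkkkwkwwwwk
239 ...............wwkkkkkkkkkkwkwkkwkkkwwwkwwwkwk
240 ...............wwwkkkkkkwwkkkkkkkkkkkkkkwkkwwk
241 ................wwwwwwwkwkkkkkkwkkkkkwkkkkkwkk
242 ..................wwwwkwwwwkwwkwkkwkkkkwkwkkwk
243 ....................wwwwwwwkkwwwwkwwkwkwkkkkkk
244 ....................wwwwwwwkwkkkkkwkkkkwkkwkkk
40 [[378, 225], [367, 232], [373, 234], [362, 240]]
55 [[376, 228], [363, 231], [372, 236], [359, 240]]
70 [[374, 230], [359, 230], [369, 238], [355, 239]]
90 [[369, 231], [355, 227], [365, 240], [350, 236]]
```

Request:
{"method": "step_arm", "body": {
  "motion": [
    [[0.02,0,0.05],0],
    [[0.08,0,0.1],0],
    [[0.16,0,0.11],0],
    [[0.24,0,0.11],0],
    [[0.32,0,0.11],0],
    [[0.4,0,0.11],0],
    [[0.5,0,0.11],0]
  ]
}}

```text
time: 23.48
tool_pos: [0.447, 0.2127, 0.0313]
tool_rot: [-3.142, -0.0, 1.343]
contact_force: [-0.2, -0.6, -0.8]
opening: 0.0417
grip_force: 12.0
```

```bash
python3 -c "
from h import *
gp(.048,.038);look()"
```

```text
pos [0.447  0.2127 0.0313] yaw 1.343 q6 0.517 shift [-0.444  0.    -0.112] spin 0.003
371 228
212 gkkkkkkkkkkkkkkkkkkkkkkkkkgwkkg...............
213 kkkkkkkkkkkkkkkkkkkkkkkkkkkkkkw...............
214 kkkkkkkkkkkkkkkkkkkkkkkkkkkkkkw...............
215 kkkkkkkkkkkkkkkkkkkkkkkkkkkkkkw....wwwwww.....
216 kkkkkkkkkkkkkkkkkkkkkkkkkkkkkkww.wwwwwwwwwwwww
217 kkkkkkkkkkkkkkkkkkkkkkkkkkkkkkwwwwwwwwwwwwwwww
218 kkkkkkkkkkkkkkkkkkkkkkkkkkkkkkw.wwwwwwwwwwwwww
219 kkkkkkkkkkkkkkkkkkkkkkkkkkkkkkw.wwwwwwwwwwwwww
220 kkkkkkkkkkkkkkkkkkkkkkkkkkkkkkwwww...wwwwwwwww
221 kkkkkkkkkkkkkkkkkkkkkkkkkkkkkkwwww....wwwwwwww
222 gggkkkkkkkkkkkkkkkkkkkkkkkkkkkrwww...wwwwwwwww
223 gggggggkkkkkkkkkkkkkkkkkkkkkkrr.ww...wwwwwwwww
224 gggggggggggkkkkkkkkkkkkkkkkkkrrwwwwwwwwwwwwwww
225 gggggggggggggggkkkkkkkkkkkkkrrwwwwwwwwwwwwwwww
226 gggggggggggggggggggkkkkkkkkrrrwwwwwwwwkwwwwkww
227 gggggggggggggggggggggggggwrrr.wwwwwwwkkkkkkkkk
228 gggggggggggggggggggggggggrrrr.wwwwwwwkkkkkkkkk
229 gggggggggggggggggggggggggrrr.wwwwwwwwkkkkkkkkk
230 kggggggggggggggggggkgggggrrwwwwwwwwwwwkkkkkkkk
231 kkkggggggggggggggggkgggggrrwwwwww
[... 439 characters left out ...]
.wwkgwgwwgwwwwwwkwkkkkkkwkwwwwwkw
241 .............wwkwwwwggwwwwwwwkwkkkkwkkkwwwwwww
242 .............wwwwkwwwwwwwwwkkkwkwkkkkkkkwwwwkw
243 ..............wwwwwkwwwwwwkkkkkwwkkwkwkwkwwwkw
244 ...............wwwwwwwwkkwkkwwkkkkkkkkkkwkwkkk
245 .................wwwwwwwkkkkwwwkkkwwkwwkwwkkkk
246 ..................wwwwwwwwkwkkkkkwkwkkkwkkkwwk
247 ..................wwkwwwkwwkkkkwwwwkkkkkwkwkkw
248 .................wwkkwwkkkkkkwkwwwwwkwwwkkkkkw
249 .............wwwwwwwkwkkkkkkkkkwwwwkwwwkwkwwww
40 [[388, 229], [377, 236], [384, 238], [373, 245]]
55 [[386, 232], [373, 236], [382, 241], [369, 245]]
70 [[384, 234], [369, 235], [379, 243], [365, 243]]
90 [[379, 236], [365, 232], [375, 244], [360, 240]]
```

Request:
{"method": "step_arm", "body": {
  "motion": [
    [[0,0,-0.5],0],
    [[0,0,-0.95],0],
    [[-0.5,0,-0.98],0],
    [[-1.1,0,-0.98],0],
    [[-1.24,0,-0.9],0],
    [[-1.24,0,-0.7],0],
    [[-1.24,0,-0.58],0],
    [[-1.24,0,-0.5],0],
    [[-1.24,0,-0.44],0],
    [[-1.24,0,-0.4],0]
  ]
}}

```text
time: 24.78
tool_pos: [0.4316, 0.1408, 0.0557]
tool_rot: [3.139, -0.001, 1.344]
contact_force: [1.2, -0.4, 8.8]
opening: 0.0421
grip_force: 12.0
```

Request:
{"method": "step_arm", "body": {
  "motion": [
    [[0,0,0],0],
    [[0,0,0],0],
    [[0,0,0],0],
    [[0,0,-0.3],0],
    [[0,0,-0.8],0],
    [[0,0,-1.2],0],
    [[0,0,-1.2],0]
  ],
  "hand": 70
}}

```text
time: 25.65
tool_pos: [0.4311, 0.1401, 0.1286]
tool_rot: [3.138, -0.001, 1.343]
contact_force: [-0.6, 1.5, 0.5]
opening: 0.0667
grip_force: 0.0
```

```bash
python3 - <<'E'
from h import *
import pickle
gp(.003,.059)
s=robot.read_camera('scene')
ascii(s,203,226,330,368)
o=pickle.load(open('scene.pkl','rb'))['pixels'].astype(int)
for v in(214,217,220): print(v,''.join('b' if a[2]>a[0]*1.3 else 'w' if a[0]-a[2]<75 and a[0]>100 else '.' for a in o[v,330:368]))
E
```

```text
pos [0.4311 0.1401 0.1286] yaw 1.343 q6 0.373 shift [ 0.043 -0.021  1.16 ] spin 0.003
203 ........wggggggggwrrrr................
204 .........wwwgggggwrrrrrrrr............
205 ..............www.rrrrrrrrr...........
206 .............rrrrrrrrrrrrr...ww.......
207 .............rrrrrrrrrrrrr..www.......
208 ............rrrrrrrrrrrrrr..ww........
209 ...........rrrrrrrrrrrrrr..www..w.....
210 ....wwww...rrrrrrrrrrrrr.wwwwwwwww....
211 ....wwwwww.rrrrrrrrrrrrrwwwwwwwww.....
212 ....wwwwww.rrrrrrrrrrrrwwwwwwwwwww....
213 ....wwwwwwrrrrrrrrrrrrrwwwwwwwwww.....
214 ....wwwwwwrrrrrrrrrrrrrwwwwwwwwww.....
215 ....wwwwwwrrrrrrrrrrkrwwwwwwwwwww.....
216 ....wwwwwwrrrrrrrrrrrrwwwwwwwwwww.....
217 ....wwwwwwrrrrrrrrrrwrwwwwwwwwwww.....
218 ...wwwwwwwrrrrrrrrrrrrwwwwwwwwwww.....
219 ...wwwwwwwrrrrrrrrrrrrwwwwwwwwww......
220 wwwwwwwwwwrrrrrrrrrrrrwwwwwwwwww......
221 w..wwwwwwwrrrrrrrrrrrrwwwwwwwwww......
222 .......wwwrrrrrrrrrrrrwwwwwwwww.......
223 ........wkkkkkrrrrrrrrwwwwwwwwww......
224 .......wwkkkkkkkkkrrrrwwwwwwwwwwwwwwww
225 .......wkkkkkkkkkkkkkkwwwggwwwwkwwwwww
214 ..ww.ww..bbbbbbbbbbbb...wwwww...w.....
217 .wwwwww..bbbbbbbbbbbb.www.w....ww.....
220 ww....w..bbbbbbbbbbb..ww.ww...w.......
```

Request:
{"method": "step_arm", "body": {
  "motion": [
    [[0.05,-0.02,0.5],0],
    [[0.09,-0.02,0.9],0],
    [[0.09,-0.02,1.1],0],
    [[0.09,-0.02,1.16],0],
    [[0.09,-0.02,1.16],0]
  ]
}}

```text
time: 26.32
tool_pos: [0.4303, 0.1454, 0.0578]
tool_rot: [3.142, -0.0, 1.343]
contact_force: [0.2, 0.4, 0.1]
opening: 0.0667
grip_force: 0.0
```

Request:
{"method": "step_arm", "body": {
  "motion": [
    [[0,0,0],0],
    [[0,0,0],0],
    [[0,0,0],0],
    [[0,0,0],0],
    [[0,0,-0.2],0],
    [[0.1,0,-0.3],0],
    [[0.4,0,-0.3],0],
    [[0.75,0,-0.3],0],
    [[0.75,0,-0.3],0]
  ],
  "hand": 255
}}

```text
time: 27.45
tool_pos: [0.4406, 0.191, 0.0756]
tool_rot: [3.141, -0.001, 1.345]
contact_force: [-0.7, 0.6, -0.9]
opening: 0.0423
grip_force: 12.0
```

```bash
python3 -c "
from h import *
gp(.051,.043);gp(.045,.039)"
```

```text
pos [0.4406 0.191  0.0756] yaw 1.345 q6 0.475 shift [-0.019  0.022  0.544] spin 0.005
pos [0.4406 0.191  0.0756] yaw 1.345 q6 0.475 shift [-0.119  0.021  0.61 ] spin 0.005
```

Request:
{"method": "step_arm", "body": {
  "motion": [
    [[0,0.02,0.12],0],
    [[0,0.02,0.22],0],
    [[0,0.02,0.32],0],
    [[0,0.02,0.42],0],
    [[0,0.02,0.52],0],
    [[0,0.02,0.62],0],
    [[-0.05,0.02,0.62],0],
    [[-0.1,0.02,0.62],0],
    [[-0.13,0.02,0.62],0],
    [[-0.13,0.02,0.62],0]
  ]
}}

```text
time: 28.7
tool_pos: [0.4422, 0.1828, 0.0398]
tool_rot: [3.136, -0.004, 1.342]
contact_force: [1.4, 8.4, 8.3]
opening: 0.0416
grip_force: 12.0
```

Request:
{"method": "step_arm", "body": {
  "motion": [
    [[0.1,0,0],0],
    [[0.3,0,-0.1],0],
    [[0.35,0,-0.7],0],
    [[0.2,0,-1.4],0],
    [[-0.5,0,-1.5],0],
    [[-1.1,0,-1.5],0],
    [[-1.6,0,-1.4],0],
    [[-1.6,0,-0.9],0],
    [[-1.6,0,-0.6],0],
    [[-1.6,0,-0.6],0]
  ]
}}

```text
time: 29.95
tool_pos: [0.4172, 0.088, 0.0736]
tool_rot: [-3.138, 0.001, 1.343]
contact_force: [0.4, -0.0, -0.6]
opening: 0.042
grip_force: 12.0
```

```bash
python3 -c "
from h import *
gp(-.018,.072);look()"
```

```text
pos [0.4172 0.088  0.0736] yaw 1.343 q6 0.256 shift [0.593 0.011 0.027] spin 0.003
327 204
188 kkkkkkkkkkkkkkkkkkkkkkkkkgkkkgwwww..w...w.....
189 kkkkkkkkkkkkkkkkkkkkkkkkkkkkkwww.........w....
190 kkkkkkkkkkkkkkkkkkkkkkkkkkkkkww.wwww...w......
191 kkkkkkkkkkkkkkkkkkkkkkkkkkkkgw................
192 kkkkkkkkkkkkkkkkkkkkkkkkkkkkw.................
193 kkkkkkkkkkkkkkkkkkkkkkkkkkkkw.................
194 kkkkkkkkkkkkkkkkkkkkkkkkkkkkw.................
195 kkkkkkkkkkkkkkkkkkkkkkkkkkkkw.................
196 kkkkkkkkkkkkkkkkkkkkkkkkkkkkr.................
197 ggggkkkkkkkkkkkkkkkkkkkkkkkkrr................
198 gggggggkkkkkkkkkkkkkkkkwkkkkrr.ww.............
199 gggggggggggkkkkkkkkkkkkkkkkrrrwwww............
200 gggggggggggggggkkkkkkgkkkrrrrwwwwwww..........
201 gggggggggggggggggggggggkkrrr.wwwwwww..........
202 ggggggggggggggggggggggrrrrrr.wwwwwwww.........
203 ggggggggggggggggggggggrrrrr.wwwwwww...........
204 ggggggggggggggggkgggggwrrrwwwwwwww..........ww
205 wwwgggggggggggggggggggrrrrwwwwwww..........www
206 ...wwwwgggggggggggggggrrrwwwwwwww........wwwww
207 .......wwgggggggggggggrrwwwwwwww....
[... 436 characters left out ...]
.........wwwww..wwkkkkkkkkkkkwwww
217 w......................wwww.wwkkkkkkkkkkkkkwww
218 kwww...................wwwwwkkkkkkkkkkkkkkkkww
219 kkkwwwwwwwww..........wwwwwkkkkkkkkkkkkkkkkkww
220 kwkw........wwwwwwwwwwwkkkkkkkkkkkkkkkkkkkkkww
221 kwww................wwkkkkkkkkkkkkkkkkkkkkkkww
222 wkww................wwkkkkkkkkkkkkkkkkkkkkkkkk
223 wkww................wwkkkkkkkkkkkkkkkkkkkkkkkk
224 kkww................wwkwkkkkkkkkkkkkkkkkkkkkkk
225 kww................wwwkkkkkkkkkkkkkkkkkkkkkkkk
40 [[344, 205], [334, 212], [339, 214], [329, 221]]
55 [[343, 208], [331, 212], [338, 216], [325, 220]]
70 [[341, 210], [327, 211], [335, 218], [322, 219]]
90 [[337, 212], [323, 208], [331, 220], [317, 216]]
```

Request:
{"method": "step_arm", "body": {
  "motion": [
    [[0,0,-0.3],0],
    [[0.4,0,-0.35],0],
    [[0.9,0,-0.35],0],
    [[0.9,0,-0.1],0],
    [[0.9,0,0.1],0],
    [[0.9,0,0.2],0],
    [[0.9,0,0.26],0],
    [[0.9,0,0.3],0],
    [[0.9,0,0.3],0]
  ]
}}

```text
time: 31.12
tool_pos: [0.4312, 0.1404, 0.0573]
tool_rot: [3.14, -0.001, 1.342]
contact_force: [0.8, 0.5, 3.5]
opening: 0.0421
grip_force: 12.0
```

Request:
{"method": "step_arm", "body": {
  "motion": [
    [[0,0,0],0],
    [[0,0,0],0],
    [[0,0,0],0],
    [[0,0,-0.3],0],
    [[0,0,-0.8],0],
    [[0,0,-1.2],0],
    [[0,0,-1.2],0]
  ],
  "hand": 70
}}

```text
time: 32.0
tool_pos: [0.4312, 0.1406, 0.1299]
tool_rot: [3.138, -0.001, 1.343]
contact_force: [-0.3, -0.3, -0.2]
opening: 0.0668
grip_force: 0.0
```

```bash
python3 - <<'E'
from h import *
gp(.0,.061)
s=robot.read_camera('scene')
ascii(s,203,228,330,368)
E
```

```text
pos [0.4312 0.1406 0.1299] yaw 1.343 q6 0.374 shift [-0.016 -0.022  1.147] spin 0.003
203 .........wgggggggg.rrr................
204 ..........wwwwwggwrrrrrrr.............
205 .............rrrw.rrrrrrrr............
206 ............rrrrrrrrrrrrrr...ww.......
207 ...........rrrrrrrrrrrrrr...www.......
208 ...........rrrrrrrrrrrrrr...www.......
209 ...........rrrrrrrrrrrrr..wwwww.......
210 ....wwwww.rrrrrrrrrrrrrrwwwwwwwww.....
211 ....wwwwwwrrrrrrrrrrrrrwwwwwwwwww.....
212 ...wwwwww.rrrrrrrrrrrrwwwwwwwwwww.....
213 ...wwwwww.rrrrrrrrrrrrwwwwwwwwwww.....
214 ...wwwwwwrrrrrrrrrrrkrwwwwwwwwwww.....
215 ...wwwwww.rrrrrrrrrrrrwwwwwwwwww......
216 ...wwwwwwrrrrrrrrrrrkrwwwwwwwwww......
217 ...wwwwwwrrrrrrrrrrrrrwwwwwwwwww......
218 ...wwwwwwrrrrrrrrrrrrwwwwwwwwwww......
219 ..wwwwwwwrrrrrrrrrrrrwwwwwwwwwww......
220 wwwwwwwwwrrrrrrrrrrrrwwwwwwwwww.......
221 wwwwwwwwwrrrrrrrrrrrrwwwwwwwwww.......
222 ........wrrrrrrrrrrrrwwwwwwwwww.......
223 ........wkkkkwrrrrrrrwwwwwwwwww.......
224 .......wwkkkkkkkkkrrrwwwwwwwwwwwwwwwww
225 ......wwkkkkkkkkkkkkkwwwwwwwwwwkwwwwww
226 ......wkkkkkkkkkkkkkkkkkkgwwwwkkkwwwww
227 .....wkkkkkkkkkkkkkkkkkkkkkwkkkkkkwwww
```

Request:
{"method": "step_arm", "body": {
  "motion": [
    [[-0.05,-0.02,0.5],0],
    [[-0.05,-0.02,0.9],0],
    [[-0.05,-0.02,1.09],0],
    [[-0.05,-0.02,1.14],0],
    [[-0.05,-0.02,1.14],0]
  ]
}}

```text
time: 32.67
tool_pos: [0.4286, 0.1378, 0.0602]
tool_rot: [3.141, -0.0, 1.343]
contact_force: [0.4, -0.8, -0.0]
opening: 0.0664
grip_force: 0.0
```

Request:
{"method": "step_arm", "body": {
  "motion": [
    [[0,0,0],0],
    [[0,0,0],0],
    [[0,0,0],0],
    [[0,0,0],0],
    [[0,0,-0.3],0],
    [[-0.4,0,-0.4],0],
    [[-0.9,0,-0.35],0],
    [[-1.06,0,-0.2],0],
    [[-1.06,0,0.08],0],
    [[-1.06,0,0.08],0]
  ],
  "hand": 255,
  "squeeze": 12
}}

```text
time: 33.92
tool_pos: [0.4131, 0.076, 0.0542]
tool_rot: [-3.139, 0.0, 1.342]
contact_force: [0.4, -0.2, -0.3]
opening: 0.0418
grip_force: 12.0
```

```bash
python3 -c "
from h import *
gp(-.066,.055)"
```

```text
pos [0.4131 0.076  0.0542] yaw 1.342 q6 0.227 shift [ 0.002  0.03  -0.014] spin 0.002
```

Request:
{"method": "step_arm", "body": {
  "motion": [
    [[0.08,0.02,0],0],
    [[0.14,0.02,-0.03],0],
    [[0.18,0.02,-0.1],0],
    [[0.22,0.02,-0.15],0],
    [[0.29,0.02,-0.21],0],
    [[0.35,0.02,-0.26],0],
    [[0.35,0.02,-0.26],0]
  ]
}}

```text
time: 34.8
tool_pos: [0.4202, 0.0964, 0.0714]
tool_rot: [3.141, -0.0, 1.343]
contact_force: [-1.5, -2.6, 2.1]
opening: 0.0416
grip_force: 12.0
```

```bash
python3 -c "
from h import *
gp(-.045,.0725);look()"
```

```text
pos [0.4202 0.0964 0.0714] yaw 1.343 q6 0.274 shift [-0.006 -0.007 -0.018] spin 0.003
330 205
189 kkkkkkkkkkkkkkkkkkkkkkkkkggkkkwwwww...........
190 kkkkkkkkkkkkkkkkkkkkkkkkkkkkkgwwwwww.w........
191 kkkkkkkkkkkkkkkkkkkkkkkkkkkkkw......w..w....ww
192 kkkkkkkkkkkkkkkkkkkkkkkkkkkkkw................
193 kkkkkkkkkkkkkkkkkkkkkkkkkkkkw.................
194 kkkkkkkkkkkkkkkkkkkkkkkkkkkkw.................
195 kkkkkkkkkkkkkkkkkkkkkkkkkkkkw.................
196 kkkkkkkkkkkkkkkkkkkkkkkkkkkkw.................
197 kkkkkkkkkkkkkkkkkkkkkkkkkkkkw.................
198 ggkkkkkkkkkkkkkkkkkkkkkkkkkk..................
199 gggggkkkkkkkkkkkkkkkkkkkkkkw..................
200 ggggggggggkkkkkkkkkkkkkkkkkw..................
201 ggggggggggggggkkkkkkkkkkkkrwww................
202 ggggggggggggggggggggggkkkkrwwwww..............
203 ggggggggggggggggggggggwkkrwwwwwww.............
204 ggggggggggggggggggggggrrr.wwwwwww............w
205 ggggggggggggggggggggggrrr.wwwwwww...........ww
206 wgggggggggggggggkkggggrr.wwwwwww..........wwww
207 wwggggggggggggggggggggrrwwwww............wwwww
208 .wwwwgggggggggggggggggrwwwwwww...
[... 439 characters left out ...]
...wwwwwwwwwgkkkkkkkkkkkkkkwwwwww
218 w................wwwwwwwwkkkkkkkkkkkkkkkkwwwww
219 wwwwwwww..w......wwgwwgwkkkkkkkkkkkkkkkkkwwwww
220 ww.....w..ww.wwwwwkkggwwkkkkkkkkkkkkkkkkkwwwww
221 w.............wwwwkkkkkkkkkkkkkkkkkkkkkkkkwwww
222 w...............wwkkkkkkkkkkkkkkkkkkkkkkkkkkkw
223 w..............wwwkkkkwkkkkkkkkkkkkkkkkkkkkkkk
224 w.............wwwwkkkkkkkkkkkkkkkkkkkkkkkkkkkk
225 .............wwwkkwwkkkkkkkkkkkkkkkkkkkkkkkkkk
226 ..............wwwkkkkkkkkkkkkkkkkkkkkkkkkkkkkw
40 [[347, 207], [337, 214], [342, 215], [332, 222]]
55 [[346, 210], [333, 214], [340, 218], [328, 222]]
70 [[343, 212], [330, 213], [338, 220], [324, 221]]
90 [[339, 214], [325, 210], [334, 222], [320, 218]]
```

Request:
{"method": "step_arm", "body": {
  "motion": [
    [[0.08,0,-0.04],0],
    [[0.17,0,-0.08],0],
    [[0.25,0,-0.1],0],
    [[0.34,0,-0.12],0],
    [[0.43,0,-0.12],0],
    [[0.53,0,-0.11],0],
    [[0.62,0,-0.08],0],
    [[0.7,0,-0.05],0],
    [[0.7,0,-0.05],0]
  ]
}}

```text
time: 35.98
tool_pos: [0.4298, 0.1378, 0.074]
tool_rot: [3.141, -0.001, 1.343]
contact_force: [-1.1, 0.2, 1.9]
opening: 0.0419
grip_force: 12.0
```

```bash
python3 -c "
from h import *
gp(-.003,.076);look()"
```

```text
pos [0.4298 0.1378 0.074 ] yaw 1.343 q6 0.366 shift [-0.013 -0.005 -0.034] spin 0.003
345 208
192 kkkkkkkkkkkkkkkkkkkkkkkkkkgkkkwwwwwww.........
193 kkkkkkkkkkkkkkkkkkkkkkkkkkkkkgw......w.w.w...w
194 kkkkkkkkkkkkkkkkkkkkkkkkkkkkkw................
195 kkkkkkkkkkkkkkkkkkkkkkkkkkkkkw................
196 kkkkkkkkkkkkkkkkkkkkkkkkkkkkkw................
197 kkkkkkkkkkkkkkkkkkkkkkkkkkkkkw................
198 kkkkkkkkkkkkkkkkkkkkkkkkkkkkkw................
199 kkkkkkkkkkkkkkkkkkkkkkkkkkkkkw................
200 kkkkkkkkkkkkkkkkkkkkkkkkkkkkkw................
201 gggkkkkkkkkkkkkkkkkkkkkkkkkkw.................
202 ggggggkkkkkkkkkkkkkkkkkkkkkkw.................
203 ggggggggggkkkkkkkkkkkkkkkkkw..................
204 ggggggggggggggkkkkkkkkggkkw...................
205 ggggggggggggggggggkkggggkw....................
206 gggggggggggggggggggggggww.....................
207 gggggggggggggggggggggggw......................
208 gggggggggggggggggggggggww.....................
209 wggggggggggggggggkkggggww.................wwww
210 .wwwggggggggggggggkggggwww.............wwwwwww
211 ....wwwggggggggggggggggwww.......
[... 439 characters left out ...]
wgkkgkkkkkkkw........wwwwwwwwwwww
221 ..wwwwwwwwwgkkkkkkkkkkkkkww......wwwwwwwwwwwww
222 ........wwkkkkkkkkkkkkkkkkwwwwwwwwwwwwwwwwwwww
223 .........wkkkkkkkkkkkkkkkkkkkkkkkkkkkkkkkwwwww
224 ........wwkkkkkkkkkkkkkkkkkkkkkkkkkkkkkkkkkkkk
225 .......wwkkkkkkkkkkkkkkkkkkkkkkkkkkkkkkkkkkkkk
226 ......wwkkkkkkkkkkkkkkkkkkkwwkkkkkkkkkkkkkkkkk
227 ......wkkkkkkkkkkkkkkkkkkkkkkwkwkwwkkkkwkkkkkk
228 .....wwkkkkkkkkkkkkkkkkkkkkkkkkkkwkwkwkkkkkkkw
229 .....wwkkkkkkkkkkkkkkkkkkkkkkkkkkkkkkkkwwkkkww
40 [[362, 210], [352, 217], [357, 218], [347, 225]]
55 [[360, 213], [348, 217], [356, 221], [343, 225]]
70 [[358, 215], [344, 216], [353, 223], [339, 224]]
90 [[354, 216], [340, 213], [349, 225], [334, 221]]
```

Request:
{"method": "step_arm", "body": {
  "motion": [
    [[0.05,0,-0.03],0],
    [[0.05,0,0.02],0],
    [[0.05,0,0.06],0],
    [[0.05,0,0.1],0],
    [[0.05,0,0.1],0]
  ]
}}

```text
time: 36.65
tool_pos: [0.4307, 0.1408, 0.0688]
tool_rot: [3.14, -0.002, 1.342]
contact_force: [-2.3, 4.8, 9.7]
opening: 0.0416
grip_force: 12.0
```

Request:
{"method": "step_arm", "body": {
  "motion": [
    [[0,0,0],0],
    [[0,0,0],0],
    [[0,0,-0.5],0],
    [[0,0,-1.0],0],
    [[0,0,-1.3],0],
    [[0,0,-1.3],0]
  ],
  "squeeze": 30
}}

```text
time: 37.4
tool_pos: [0.4308, 0.14, 0.1467]
tool_rot: [3.139, -0.001, 1.343]
contact_force: [-0.4, -0.7, -1.9]
opening: 0.0419
grip_force: 30.0
```

```bash
python3 - <<'E'
from h import *
s=robot.read_camera('scene');t=robot.read_camera('top')
u,v=proj(s,robot.observe()['tool_pos'])[0].astype(int);print(u,v);ascii(s,v-6,v+20,u-18,u+18)
for th in(75,82,90,98): print(th,proj(s,corners(np.radians(th),-.005)).round(0).astype(int)[[0,1,2,3]].tolist(),proj(s,corners(np.radians(th),-.032)).round(0).astype(int)[[0,2,3]].tolist())
goto(.604,.011,.17,1.34)
E
```

```text
347 186
180 kggggggggggggggggggkkkkkggkkkkw.....
181 kgggggggggggggggggggggggggkkkww.....
182 gggggggggggggggggggggggggggkwww.....
183 ggggggggggggggggggggggggggwr........
184 ggggggggggggggggggggggggggwww.......
185 wgggggggggggggggggggkkggggwwww......
186 wwwwgggggggggggggggggkggggwwwwww....
187 wwwwwwwwggggggggggggggggggwwwww.wwww
188 wwwwwwwwrwwgggggggggggggggwwwww..w..
189 ..wwwwwrrrrgggggggggggggggwwwww.....
190 ........rrrggggggggggggggwwwww......
191 .........rwgggggggggggwwwwwwww......
192 ..........wgggggggggggwwwwwwwww.....
193 .........wwgggggggggggwwwww.........
194 .........wwgggggggggggwwwww.........
195 .........wwgggggggggggwwww..........
196 ..........wwwggggggggwwwww..........
197 ..........wwwwwwwgggwwww............
198 ...............wwwwww...............
199 ....................................
200 ....................................
201 ....................................
202 ....................................
203 ....................................
204 ....................................
205 ....................................
75 [[360, 192], [345, 192], [355, 201], [340, 200]] [[358, 184], [353, 192], [338, 192]]
82 [[358, 193], [344, 191], [353, 201], [338, 199]] [[358, 184], [353, 193], [338, 191]]
90 [[357, 194], [342, 190], [352, 202], [337, 198]] [[358, 185], [353, 193], [337, 190]]
98 [[355, 194], [341, 189], [350, 202], [335, 197]] [[357, 186], [352, 194], [337, 189]]
pos [0.4297 0.1398 0.1452] yaw 1.343 q6 0.373 shift [-1.434  3.315 -0.416] spin 0.003
```

```bash
python3 -c "
from h import *
gp(.09,.036)"
```

```text
pos [0.4297 0.1398 0.1452] yaw 1.343 q6 0.373 shift [1.504 0.01  1.819] spin 0.003
```

Request:
{"method": "step_arm", "body": {
  "motion": [
    [[0.5,0,0],0],
    [[1.1,0,0.2],0],
    [[1.5,0,0.5],0],
    [[1.5,0,1.0],0],
    [[1.5,0,1.5],0],
    [[1.5,0,1.8],0],
    [[1.5,0,1.86],0],
    [[1.5,0,1.92],0],
    [[1.5,0,1.95],0],
    [[1.5,0,1.95],0]
  ]
}}

```text
time: 38.75
tool_pos: [0.4507, 0.2276, 0.0294]
tool_rot: [3.141, -0.001, 1.343]
contact_force: [0.1, 0.7, -0.4]
opening: 0.0419
grip_force: 30.0
```

Request:
{"method": "step_arm", "body": {
  "motion": [
    [[0,0,0.03],0],
    [[0,0,0.05],0],
    [[0,0,0.05],0]
  ]
}}

```text
time: 39.12
tool_pos: [0.451, 0.2282, 0.0282]
tool_rot: [3.14, -0.002, 1.343]
contact_force: [-5.0, 0.5, 19.2]
opening: 0.0422
grip_force: 30.0
```

Request:
{"method": "step_arm", "body": {
  "motion": [
    [[0,0,0],0],
    [[0,0,0],0],
    [[0,0,0],0],
    [[0,0,-0.1],0],
    [[0,0,-0.13],0],
    [[0,0,-0.13],0],
    [[0,0,-0.13],0]
  ],
  "hand": 110
}}

```text
time: 40.0
tool_pos: [0.4504, 0.2275, 0.0337]
tool_rot: [-3.142, -0.0, 1.343]
contact_force: [-0.1, -0.0, -0.6]
opening: 0.0522
grip_force: 0.0
```

Request:
{"method": "step_arm", "body": {
  "motion": [
    [[0,0,0],0],
    [[0,0,0],0],
    [[0,0,0],0],
    [[0,0,0],0]
  ],
  "hand": 255
}}

```text
time: 40.5
tool_pos: [0.4504, 0.2275, 0.0337]
tool_rot: [-3.141, 0.0, 1.343]
contact_force: [-0.5, -0.8, -1.0]
opening: 0.0418
grip_force: 30.0
```

Request:
{"method": "step_arm", "body": {
  "motion": [
    [[0,0,-0.5],0],
    [[0,0,-1.2],0],
    [[0,0,-1.9],0],
    [[0,0,-2.2],0],
    [[0,0,-2.2],0]
  ]
}}

```text
time: 41.12
tool_pos: [0.451, 0.2277, 0.1669]
tool_rot: [3.139, -0.002, 1.343]
contact_force: [0.2, 0.0, -1.2]
opening: 0.042
grip_force: 30.0
```

```bash
python3 - <<'E'
from h import *
s=robot.read_camera('scene')
u,v=proj(s,robot.observe()['tool_pos'])[0].astype(int);print(u,v);ascii(s,v-6,v+22,u-18,u+18)
for th in(75,82,90,98): print(th,proj(s,corners(np.radians(th),0)).round(0).astype(int)[[0,1,2,3]].tolist())
goto(.604,.011,.15,1.34)
E
```

```text
382 188
182 gkgggggggggggggggggggggggggggkkw....
183 gggggggggggggggggggggggggggggkww....
184 gggggggggggggggggggggggggggggww.....
185 ggggggggggggggggggggggggggggwrw.....
186 ggggggggggggggggggggggkkggggwr......
187 wwwwggggggggggggggggggkkggggwr......
188 .wwwwwwwggggggggggggggggggggwrww.ww.
189 w...w.wwwwwgggggggggggggggggwrw.ww.w
190 ..........wgggggggggggggggggrr.w.ww.
191 ..........wggggggggggggggggwrw......
192 ....w.....wgggggggggggwwggwww.......
193 ....w.ww..wggggggggggwrrrwrrw.......
194 ..........wggggggggggwkrrwwwww......
195 ..........wggggggggggwkkrrrwwww.....
196 .........wwggggggggggwrkwrwwww......
197 .........wwggggggggggwkwrrww........
198 .........wwwgggggggggwwrrwww........
199 .........wwwwwwwgggggwwwwww.........
200 .........wwwwwwwwgggwwwwwww.........
201 .........wwwwwwwwwwwwwwwww..........
202 ............wwwwwwwwwwwwww..........
203 ...............wwwwwwwwwww..........
204 ..................wwwwwww...........
205 .......................w............
206 ....................................
207 ....................................
208 ....................................
209 ....................................
75 [[394, 196], [378, 195], [390, 204], [374, 204]]
82 [[392, 196], [377, 194], [388, 205], [372, 203]]
90 [[390, 197], [375, 193], [386, 205], [370, 201]]
98 [[388, 197], [373, 192], [384, 206], [368, 200]]
pos [0.4503 0.2275 0.1656] yaw 1.343 q6 0.544 shift [-2.936  3.31   0.261] spin 0.003
```

Request:
{"method": "step_arm", "body": {
  "motion": [
    [[-0.3,0.33,0],0],
    [[-0.85,0.95,0],0],
    [[-1.45,1.65,0],0],
    [[-2.05,2.3,0.1],0],
    [[-2.55,2.85,0.2],0],
    [[-2.85,3.2,0.25],0],
    [[-2.94,3.31,0.26],0],
    [[-2.94,3.31,0.26],0],
    [[-2.94,3.31,0.26],0]
  ]
}}

```text
time: 42.3
tool_pos: [0.6033, 0.012, 0.15]
tool_rot: [-3.141, -0.0, 1.344]
contact_force: [0.1, -0.7, -0.3]
opening: 0.042
grip_force: 30.0
```

```bash
python3 - <<'E'
from h import *
import pickle
o=robot.observe();s=robot.read_camera('scene');s0=pickle.load(open('scene.pkl','rb'))
print(at(s0,287.3,249.4,.052))
u,v=proj(s,o['tool_pos'])[0].astype(int);print(u,v);ascii(s,v-2,v+25,u-18,u+18)
print(proj(s,corners(np.pi/2,0)).round(1)[[0,1,2,3]].tolist())
p=s0['pixels'].astype(int)
for r in range(244,262): print(r,' '.join('%3d'%x for x in p[r,276:302].mean(1)))
goto(.604,.011,.15,1.34)
E
```

```text
[0.60195977 0.01056043 0.052     ]
287 218
216 ggggggggggggggggggggggggkwwwrrrkgwww
217 gggggggggggggggggggggwwwwwwrrrrwgwww
218 gggggggggggggggggggggwwwwwrrrrrkgwww
219 gggggggggggggggggggggwrrwrrrrrrkgwww
220 ggggggggggggggkkgggggwrrrwrrkrrkkwww
221 gggggggggggggggggggggrwkrk.rrrrkkggk
222 wwwggggggggggggggggggrwrrkrrrrrwgkgw
223 ..wwwwwggggggggggggggrkkrrrrrrwwwww.
224 ......wwwggggggggggggrkrrrrrrrww....
225 ........wggggggggggggrrrrrrrrwww....
226 ........wggggggggggggrrkkrrrwwwww...
227 ........wwgggggggggggrrwrkrrwwwwwwww
228 .........wgggggggggggrrrrrrwwwwwwwww
229 .........wwwgggggggggwrrrrwwwww.....
230 .........wwwwwgggggggwwrrwwwww......
231 .........wwwwwwwggggwwwwwwwww.......
232 .........wwwwwwwwwwgwwwwwwwww.......
233 ..........wwwwwwwwwwwwwwwwww........
234 .............wwwwwwwwwwwwwww........
235 ................wwwwwwwwwww.........
236 ....................wwwwww..........
237 ....................................
238 ....................................
239 ....................................
240 ....................................
241 ............................
[... 1444 characters left out ...]
50  45  70  83  89  81  59  38  33  29  35  38  41  45  48  47  48  44  40
257  47  45  42  46  44  45  49  47  48  56  68  68  67  48  32  34  38  37  39  46  46  44  49  43  37  34
258  46  43  44  42  43  43  41  47  43  45  50  51  49  44  39  41  47  43  44  41  47  45  42  45  38  35
259  45  43  47  46  45  48  48  45  45  47  43  46  45  44  45  45  47  44  46  44  42  43  42  46  37  28
260  50  49  47  47  47  46  49  48  49  46  47  48  49  46  44  49  47  45  46  43  47  45  48  41  36  33
261  51  49  51  47  47  52  48  46  47  50  50  46  47  46  46  49  47  52  50  48  54  47  50  44  34  37
pos [0.6035 0.012  0.1502] yaw 1.344 q6 0.119 shift [-0.015  0.013  0.003] spin 0.004
```

```bash
python3 - <<'E'
from h import *
s=robot.read_camera('scene');o=robot.observe();p=np.array(o['tool_pos'])
d=np.array([np.cos(1.343),np.sin(1.343),0]);w=np.array([-d[1],d[0],0])
for k in(.021,.03,.04):
  for z in(.0,-.01,-.017):
    print(k,z,[proj(s,p-w*k+e*d+[0,0,z])[0].round(1).tolist() for e in(-.0095,0,.0095)])
a=s['pixels'].astype(int)
for r in(222,225,228,231): print(r,[int(x) for x in a[r,272:298].mean(1)])
for y in(0,.005,.010,.015): print(y,proj(s,[.603,y,.052])[0])
E
```

```text
0.021 0.0 [[280.5, 222.4], [284.1, 223.4], [287.8, 224.4]]
0.021 -0.01 [[280.5, 225.7], [284.1, 226.7], [287.8, 227.7]]
0.021 -0.017 [[280.5, 228.1], [284.1, 229.1], [287.8, 230.1]]
0.03 0.0 [[278.9, 224.5], [282.5, 225.5], [286.2, 226.5]]
0.03 -0.01 [[278.9, 227.9], [282.6, 228.9], [286.2, 229.9]]
0.03 -0.017 [[279.0, 230.2], [282.6, 231.2], [286.2, 232.2]]
0.04 0.0 [[277.1, 226.9], [280.8, 227.9], [284.5, 228.9]]
0.04 -0.01 [[277.2, 230.2], [280.8, 231.2], [284.5, 232.2]]
0.04 -0.017 [[277.2, 232.5], [280.8, 233.6], [284.5, 234.6]]
222 [104, 101, 108, 107, 107, 114, 107, 105, 107, 102, 99, 92, 84, 94, 97, 104, 98, 78, 49, 34, 32, 36, 32, 33, 31, 31]
225 [89, 91, 88, 93, 88, 97, 106, 114, 117, 112, 110, 109, 108, 114, 115, 107, 94, 68, 39, 33, 34, 27, 32, 36, 33, 37]
228 [99, 98, 98, 94, 96, 94, 94, 97, 99, 97, 98, 96, 94, 91, 93, 96, 86, 66, 41, 32, 32, 32, 35, 41, 51, 61]
231 [92, 95, 99, 94, 96, 92, 88, 82, 79, 78, 74, 69, 67, 68, 64, 70, 73, 70, 63, 62, 56, 54, 64, 63, 70, 75]
0 [283.11060375 249.14237255]
0.005 [285.05535849 249.38816541]
0.01 [287.00242929 249.63425099]
0.015 [288.95182031 249.88062982]
```

Request:
{"method": "step_arm", "body": {
  "motion": [
    [[-0.05,0.01,0.4],0],
    [[-0.09,0.01,0.8],0],
    [[-0.09,0.01,0.95],0],
    [[-0.09,0.01,0.97],0]
  ]
}}

```text
time: 42.9
tool_pos: [0.6033, 0.0059, 0.0919]
tool_rot: [-3.141, -0.0, 1.343]
contact_force: [0.1, 0.5, -0.4]
opening: 0.0418
grip_force: 30.0
```

Request:
{"method": "step_arm", "body": {
  "motion": [
    [[0,0,0.04],0],
    [[0,0,0.08],0],
    [[0,0,0.12],0],
    [[0,0,0.15],0],
    [[0,0,0.15],0]
  ]
}}

```text
time: 43.52
tool_pos: [0.6033, 0.0054, 0.0828]
tool_rot: [-3.141, -0.0, 1.343]
contact_force: [0.5, -0.2, -1.1]
opening: 0.0415
grip_force: 30.0
```

Request:
{"method": "step_arm", "body": {
  "motion": [
    [[0,0,0.03],0],
    [[0,0,0.06],0],
    [[0,0,0.09],0],
    [[0,0,0.09],0]
  ]
}}

```text
time: 44.02
tool_pos: [0.6033, 0.0054, 0.0773]
tool_rot: [-3.141, -0.0, 1.343]
contact_force: [0.2, 0.1, -0.7]
opening: 0.0419
grip_force: 30.0
```

The foot has gone 8 mm past the pin top with no force, so the hole end is down. I'll continue to the block to confirm.

Request:
{"method": "step_arm", "body": {
  "motion": [
    [[0,0,0.06],0],
    [[0,0,0.12],0],
    [[0,0,0.17],0],
    [[0,0,0.21],0],
    [[0,0,0.24],0],
    [[0,0,0.26],0],
    [[0,0,0.26],0]
  ]
}}

```text
time: 44.9
tool_pos: [0.6034, 0.0054, 0.0636]
tool_rot: [3.141, -0.0, 1.343]
contact_force: [-4.8, 0.0, 12.6]
opening: 0.0416
grip_force: 30.0
```

Request:
{"method": "step_arm", "body": {
  "motion": [
    [[0,0,0],0],
    [[0,0,-0.3],0],
    [[0,0,-0.8],0],
    [[0,0,-0.9],0]
  ]
}}

```text
time: 45.4
tool_pos: [0.6049, 0.0053, 0.1185]
tool_rot: [3.137, -0.001, 1.343]
contact_force: [0.1, 0.4, -1.7]
opening: 0.0416
grip_force: 30.0
```

```bash
python3 -c "
from h import *
print(robot.observe()['time']);gp(-.055,.11);gp(-.055,.068)"
```

```text
45.4
pos [0.6049 0.0053 0.1185] yaw 1.343 q6 0.11 shift [ 0.612 -3.35   0.126] spin 0.003
pos [0.6049 0.0053 0.1185] yaw 1.343 q6 0.11 shift [ 0.612 -3.354  0.826] spin 0.003
```

Request:
{"method": "step_arm", "body": {
  "motion": [
    [[0.05,-0.3,0],0],
    [[0.15,-0.9,0],0],
    [[0.3,-1.7,0],0],
    [[0.45,-2.5,0],0],
    [[0.58,-3.1,0.1],0],
    [[0.61,-3.35,0.3],0],
    [[0.61,-3.35,0.65],0],
    [[0.61,-3.35,0.82],0],
    [[0.61,-3.35,0.82],0]
  ]
}}

```text
time: 46.52
tool_pos: [0.4156, 0.0864, 0.0661]
tool_rot: [-3.14, 0.0, 1.343]
contact_force: [-0.2, 0.1, -1.2]
opening: 0.0421
grip_force: 30.0
```

Request:
{"method": "step_arm", "body": {
  "motion": [
    [[0.12,0,0],0],
    [[0.24,0,-0.02],0],
    [[0.36,0,-0.07],0],
    [[0.48,0,-0.1],0],
    [[0.6,0,-0.1],0],
    [[0.72,0,-0.08],0],
    [[0.83,0,-0.04],0],
    [[0.92,0,0.03],0],
    [[1.0,0,0.1],0],
    [[0.95,0,0.15],0]
  ],
  "squeeze": 12
}}

```text
time: 47.78
tool_pos: [0.4296, 0.1431, 0.0579]
tool_rot: [3.14, -0.001, 1.343]
contact_force: [-0.1, -0.2, 6.2]
opening: 0.042
grip_force: 12.0
```

```bash
python3 -c "
from h import *
gp(0,.06);s=robot.read_camera('scene');ascii(s,200,228,328,372)"
```

```text
pos [0.4296 0.1431 0.0579] yaw 1.343 q6 0.378 shift [-0.048  0.018 -0.034] spin 0.003
200 kkkkkkkkkkkkkkkkkkkkkkkkkkkkkkkkw...........
201 kkkkkkkkkkkkkkkkkkkkkkkkkkkkkkkkw...........
202 kkkkkkkkkkkkkkkkkkkkkkkkkkkkkkkkw...........
203 kkkkkkkkkkkkkkkkkkkkkkkkkkkkkkkkw...........
204 kkkkkkkkkkkkkkkkkkkkkkkkkkkkkkkww...........
205 kkkkkkkkkkkkkkkkkkkkkkkkkkkkkkkw............
206 gggkkkkkkkkkkkkkkkkkkkkkkkkkkkkw............
207 ggggggggkkkkkkkkkkkkkkkkkkkkkkkw............
208 ggggggggggggkkkkkkkkkkkkkkkkkkww............
209 gggggggggggggggkkkkkkkkkkkkkkkww...........w
210 ggggggggggggggggggggkkkkkgkkkww........wwwww
211 ggggggggggggggggggggggggggggwww.........wwww
212 ggggggggggggggggggggggggggwwww..........wwww
213 ggggggggggggggggggggggggggwww............www
214 wwggggggggggggggggggggggggwww...........www.
215 ..wwggggggggggggggggkgggggww............www.
216 ...wwwwgggggggggggggggggggw............wwww.
217 ....wwwwwwwwgggggggggggggww........wwwwwwwww
218 ....wwwwwwwwgggggggggggggw........wwwwwwwwww
219 ....wwwwwwwwggggggggggggkgw.......wwwwwwwwww
220 w.wwwwwwwwwwgggggggggkkkkkw......wwwwwwwwwww
221 .....wwwwwwggggggggggkkkkkw.....wwwwwwwwwwww
222 .........wwkgggggggggkkkkkwwwwwwwwwwwwwwwwww
223 ..........wkkkkkkgggkkkkkkkkkkkkkkkkkkkwkwww
224 .........wwkkkkkkkkkkkkkkkkkkkkkkkkkkkkkkkkk
225 .........wkkkkkkkkkkkkkkkkkkwkkkkkkkkkkkkkkk
226 ........wkkkkkkkkkkkkkkkkkkkkkwkkkkkkkkkkkkk
227 .......wkkkkkkkkkkkkkkkkkkkkkkkwkkwwwwkkkwkk
```

Request:
{"method": "step_arm", "body": {
  "motion": [
    [[0,0,-0.4],0],
    [[0,0,-0.8],0],
    [[0,0,-0.8],0]
  ]
}}

```text
time: 48.2
tool_pos: [0.4298, 0.1428, 0.1067]
tool_rot: [3.139, -0.002, 1.343]
contact_force: [-0.7, 0.3, -0.6]
opening: 0.042
grip_force: 12.0
```

```bash
python3 - <<'E'
from h import *
o=robot.observe();s=robot.read_camera('scene');u,v=proj(s,o['tool_pos'])[0].astype(int);print(o['tool_pos'],u,v)
a=s['pixels'].astype(int)[v-18:v+22,u-26:u+30]
for i,r in enumerate(a): print(v-18+i,''.join('r' if x[0]>70 and x[0]>2.2*x[1] else 'k' if max(x)<70 else 'g' if max(x)-min(x)<35 else chr(97+int(x[0])//26) if False else str(min(9,int(x[0])//26)) for x in r))
for th in(150,180,200,): print(th,proj(s,corners(np.radians(th),0)).round(0).astype(int).tolist())
E
```

```text
[0.42979555 0.1427519  0.10671859] 348 199
181 444443kkkkkkkkkkkkkkkkkkkkkkgkkkkkkggkkkg333344444444444
182 44443kkkkkkkkkkkkkkkkkkkkkkkkkkkkkkkkkkk3444444444444444
183 44432kkkkkkkkkkkkkkkkkkkkkkkkkkkkkkkkkkg4444444444444444
184 4443kkkkkkkkkkkkkkkkkkkkkkkkkkkkkkkkkkk34444444444444444
185 4443kkkkkkkkkkkkkkkkkkkkkkkkkkkkkkkkkkk34444444444444444
186 4443kkkkkkkkkkkkkkkkkkkkkkkkkkkkkkkkkkk34444444444444444
187 3443kkkkkkkkkkkkkkkkkkkkkkkkkkkkkkkkkkk34444444444444444
188 444ggkkkkkkkkkkkkkkkkkkkkkkkkkkkkkkkkkk34444444444444444
189 444ggggkkkkkkkkkkkkkkkkkkkkkkkkkkkkkkkk34444444444444444
190 5554ggggggkkkkkkkkkkkkkkkkkkkkkkkkkkkkk34444444444444444
191 5555ggggggggggggkkkkkkkkkkkkkkkkkkkkkk344444444444444444
192 5555ggggggggggggggggkkkkkkkkkkkkkkkkkk344444444444444444
193 5555ggggggggggggggggggggkkkkkkkkkgkkk3444444444444444444
194 5555gggkggggggggggggggggggggkkkgggkkg3445555555444444444
195 5555gggggggggggggggggggggggggggggggg33455555555555555555
196 5555ggggggggggggggggggggggggggggg33344455555555555555555
197 55554gggggggggggggggggggggggggggg34444555555555555555555
198 5454444ggggggggg
[... 985 characters left out ...]
5555555555555555555555555555554
215 55555555555555555555443333344555555555555555555555554443
216 55555555555555555543kkkkkkkk2345555555555555555655543333
217 5555555555555555543kkkkkkkkkkk24555555555555555555433333
218 445555555555555553kkkkkkkkkkkkk3455555555555555555433333
219 444444444555555542kkkkkkkkkkkkkk455555555555555554332333
220 44444444444444443kkkkkkkkkkkkkkk344445555555555543333333
150 [[342, 203], [336, 191], [337, 212], [331, 199], [365, 198], [359, 185], [360, 206], [354, 193]]
180 [[338, 198], [338, 185], [332, 206], [333, 193], [363, 204], [364, 191], [358, 212], [359, 199]]
200 [[336, 193], [342, 182], [331, 201], [337, 190], [359, 206], [366, 196], [354, 215], [361, 204]]
```

Request:
{"method": "step_arm", "body": {
  "motion": [
    [[-0.4,0,-0.1],0],
    [[-0.9,0,-0.1],0],
    [[-1.18,0,0.1],0],
    [[-1.18,0,0.7],0],
    [[-1.18,0,1.2],0],
    [[-1.18,0,1.4],0],
    [[-1.18,0,1.43],0]
  ]
}}

```text
time: 49.12
tool_pos: [0.4119, 0.0732, 0.019]
tool_rot: [-3.139, 0.0, 1.343]
contact_force: [0.4, 0.8, -0.9]
opening: 0.0422
grip_force: 12.0
```

Request:
{"method": "step_arm", "body": {
  "motion": [
    [[0,0,0],0],
    [[0,0,0],0],
    [[0,0,0],0],
    [[0,0,-0.3],0],
    [[0,0,-0.6],0],
    [[0,0,-0.6],0]
  ],
  "hand": 105
}}

```text
time: 49.88
tool_pos: [0.4137, 0.0731, 0.057]
tool_rot: [3.138, -0.001, 1.343]
contact_force: [-0.2, 0.6, -0.4]
opening: 0.054
grip_force: 0.0
```

```bash
python3 - <<'E'
from h import *
gp(-.068,.056)
s=robot.read_camera('scene');u,v=proj(s,C.tolist()+[.04])[0].astype(int)
p=C-.068*D;q=lambda e,w,z:proj(s,np.r_[p+e*D+w*np.array([-D[1],D[0]]),z])[0].round(0).astype(int).tolist()
print([q(e,-.021,z) for e in(-.021,.021) for z in(0,.072)])
a=s['pixels'].astype(int)[190:235,305:350]
for i,r in enumerate(a): print(190+i,''.join('r' if x[0]>70 and x[0]>2.2*x[1] else 'k' if max(x)<70 else 'g' if max(x)-min(x)<35 else str(min(9,int(x[0])//26)) for x in r))
E
```

```text
pos [0.4137 0.0731 0.057 ] yaw 1.343 q6 0.22 shift [0.015 0.009 0.017] spin 0.003
[[312, 227], [313, 206], [326, 230], [327, 210]]
190 33kkkkkkkk344455554gkkkkkgggkkg34433444444444
191 kkkkkkkkkkkkg334444gkkkkkggkkk345555444444444
192 kkkkkkkkkkkkkkkkg3gkkkkkggkkk3455555555555555
193 kkkkkkkkkkkkkkkkkkkkkkkkkkkkg4555555555555555
194 kkkkkkkkkkkkkkkkkkkkkkkkkkkk34555555555555555
195 kkkkkkkkkkkkkkkkkkkkkkkkkkkk45555555555555555
196 kkkkkkkkkkkkkkkkkkkkkkkkkkkk45555555555555555
197 kkkkkkkkkkkkkkkkkkkkkkkkkkkk35555555555555555
198 kkkkkkkkkkkkkkkkkkkkkkkkkkkk34555555555555555
199 kkkkkkkkkkkkkkkkkkkkkkkkkkkk34455555555555555
200 ggkkkkkkkkkkkkkkkkkkkkkkkkkk44444555554545555
201 gggggkkkkkkkkkkkkkkkkkkkkkk344444444444444444
202 gggggggggkkkkkkkkkkkkkgkkkk445555555554444443
203 ggggggggggggggkkkkkkkkgkkk3455555555555444433
204 ggggggggggggggggggkgggkkkg4555555555554433332
205 ggggggggggggggggggggggkkkg4555555555544333333
206 ggggggggggggggggggggggkkkg5555555555554433333
207 ggggggggggggggggggggggkkk45555555555555433344
208 5ggggggggggggggggkggg4rr345555555555555433454
209 55555gggggggggg
[... 580 characters left out ...]

221 33333433rrrrrrrrr2rr33333333332kkkkkkkkkkkkkk
222 33344433rrrrrrrrrrr233333333332kkkkkkkkkkkkkk
223 32334443rrrrrrrrrrr233333333332kkkkkkkkkkkkkk
224 22334443rrrrrrrrrrr233333333322kkkkkkkkkkkkkk
225 k2334443rrrrrrrrrrr23333333322kkkkkkkkkkkkkkk
226 233444444rrrrrrrrrr3333333322kkkkkkkkkkkkkkkk
227 334444444443rrrrrrr333333332kkkkkkkkkkkkkkkkk
228 44444444444444433rr33333333kkkkkkkkkkkkkkkkkk
229 444444444444444443333333333kkkkkkkkkkkkkkkkkk
230 44444444444444444443222223kkkkkkkkkkkkkkkkkkk
231 4444444444444444444433322kkkkkkkkkkkkkkkkkkkk
232 5555555444444444444444333kkkkkkkkkkkkkkkkkkkk
233 55555555555555544444444432kkkkkkkkkkkkkkkkkkk
234 55555555555555555544444432kkkkkkkkkkkkkkkkkkk
```

The foot is lying flat on the bench directly under the gripper (band at 313–324, rows 218–228), so the first quarter turn worked. I'll regrasp it and repeat the end-face roll for the second quarter.

Request:
{"method": "step_arm", "body": {
  "motion": [
    [[-0.02,0.01,0.3],0],
    [[-0.02,0.01,0.55],0],
    [[-0.02,0.01,0.6],0],
    [[-0.02,0.01,0.6],0]
  ]
}}

```text
time: 50.42
tool_pos: [0.4128, 0.0718, 0.0196]
tool_rot: [-3.141, 0.0, 1.343]
contact_force: [0.7, 0.0, -0.2]
opening: 0.0539
grip_force: 0.0
```

Request:
{"method": "step_arm", "body": {
  "motion": [
    [[0,0,0],0],
    [[0,0,0],0],
    [[0,0,0],0],
    [[0,0,-0.2],0],
    [[0,0,-0.5],0],
    [[0,0,-0.56],0],
    [[0,0,-0.56],0]
  ],
  "hand": 255
}}

```text
time: 51.3
tool_pos: [0.4132, 0.0718, 0.0538]
tool_rot: [3.141, -0.0, 1.343]
contact_force: [-0.2, -0.1, -0.6]
opening: 0.0423
grip_force: 11.9
```

```bash
python3 -c "
from h import *
print(robot.observe()['opening']);gp(-.066,.0545)"
```

```text
0.04226301171413081
pos [0.4132 0.0718 0.0538] yaw 1.343 q6 0.217 shift [ 0.071  0.013 -0.012] spin 0.003
```

Request:
{"method": "step_arm", "body": {
  "motion": [
    [[0.15,0.02,0],0],
    [[0.21,0.02,-0.03],0],
    [[0.25,0.02,-0.1],0],
    [[0.29,0.02,-0.15],0],
    [[0.36,0.02,-0.21],0],
    [[0.42,0.02,-0.26],0],
    [[0.5,0.02,-0.3],0],
    [[0.59,0.02,-0.34],0],
    [[0.67,0.02,-0.36],0],
    [[0.76,0.02,-0.38],0]
  ]
}}

```text
time: 52.55
tool_pos: [0.4246, 0.1163, 0.0763]
tool_rot: [-3.141, -0.0, 1.343]
contact_force: [-0.5, 0.3, -0.0]
opening: 0.0421
grip_force: 11.9
```

Request:
{"method": "step_arm", "body": {
  "motion": [
    [[0.09,0,0],0],
    [[0.19,0,0.01],0],
    [[0.28,0,0.04],0],
    [[0.36,0,0.07],0],
    [[0.36,0,0.07],0]
  ]
}}

```text
time: 53.18
tool_pos: [0.4293, 0.1372, 0.0719]
tool_rot: [-3.141, 0.0, 1.343]
contact_force: [-0.5, 0.3, -0.9]
opening: 0.0422
grip_force: 11.9
```

```bash
python3 -c "
from h import *
gp(0,.074);look()"
```

```text
pos [0.4293 0.1372 0.0719] yaw 1.343 q6 0.366 shift [ 0.047  0.    -0.036] spin 0.003
345 209
193 kkkkkkkkkkkkkkkkkkkkkkkkkkkkkgw.........w...ww
194 kkkkkkkkkkkkkkkkkkkkkkkkkkkkkw................
195 kkkkkkkkkkkkkkkkkkkkkkkkkkkkkw................
196 kkkkkkkkkkkkkkkkkkkkkkkkkkkkkw................
197 kkkkkkkkkkkkkkkkkkkkkkkkkkkkkw................
198 kkkkkkkkkkkkkkkkkkkkkkkkkkkkkw................
199 kkkkkkkkkkkkkkkkkkkkkkkkkkkkkw................
200 kkkkkkkkkkkkkkkkkkkkkkkkkkkkkw................
201 kkkkkkkkkkkkkkkkkkkkkkkkkkkkgw................
202 gggkkkkkkkkkkkkkkkkkkkkkkkkkwww...............
203 gggggggkkkkkkkkkkkkkkkkkkkkkwww...............
204 ggggggggggggkkkkkkkkkkkkkkkwwww...............
205 gggggggggggggggkkkkkkkgkkkwwwww...............
206 gggggggggggggggggggggggggwwwww................
207 ggggggggggggggggggggggggwwwwww................
208 gggggggggggggggggggggggwwwwwww................
209 gggggggggggggggggggggggwwwwwww............wwww
210 wggggggggggggggggkkggggwwwwwww.........wwwwwww
211 wwggggggggggggggggggggggwwwwww..........wwwwww
212 .wwwwwwggggggggggggggggwwwwwww...
[... 439 characters left out ...]
kkkkkkkkkkgww......wwwwwwwwwwwwww
222 ........wwkkkkkkkkkkkkkkkwwwwwwwwwwwwwwwwwwwww
223 .........wkkkkkkkkkkkkkkkkkkkkkkkkkkkwwwwkwwww
224 ........wwkkkkkkkkkkkkkkkkkkkkkkkkkkkkkkkkkkkk
225 .......wwkkkkkkkkkkkkkkkkkkkkkkkkkkkkkkkkkkkkk
226 .......wkkkkkkkkkkkkkkkkkkkkkwkkkkkkkkkkkkkkkk
227 ......wkkkkkkkkkkkkkkkkkkkkkwkkkkwwkkwwkkkkkkk
228 .....wwkkkkkkkkkkkkkkkkkkkkkwkkkwwkwkkwkkwkwww
229 .....wwkkkkkkkkkkkkkkkkkkkkkkkkkkkkkkkkkkkkkww
230 .....wwkkkkkkkkkkkkkkkkkkkkkkkkkkkkkkkkkkkkkkk
40 [[362, 210], [351, 218], [357, 219], [346, 226]]
55 [[360, 213], [348, 217], [355, 222], [343, 226]]
70 [[358, 215], [344, 216], [353, 224], [339, 224]]
90 [[354, 217], [339, 213], [349, 225], [334, 222]]
```

Request:
{"method": "step_arm", "body": {
  "motion": [
    [[0,0,-0.3],0],
    [[-0.4,0,-0.5],0],
    [[-0.9,0,-0.4],0],
    [[-1.1,0,-0.1],0],
    [[-1.1,0,0.25],0],
    [[-1.1,0,0.35],0],
    [[-1.1,0,0.35],0]
  ]
}}

```text
time: 54.1
tool_pos: [0.4145, 0.0727, 0.0511]
tool_rot: [-3.141, 0.0, 1.343]
contact_force: [0.6, 0.3, -1.1]
opening: 0.0426
grip_force: 11.9
```

Request:
{"method": "step_arm", "body": {
  "motion": [
    [[0.1,0,0],0],
    [[0.17,0,-0.01],0],
    [[0.21,0,-0.08],0],
    [[0.25,0,-0.14],0],
    [[0.31,0,-0.21],0],
    [[0.37,0,-0.28],0]
  ]
}}

```text
time: 54.85
tool_pos: [0.4197, 0.0945, 0.0683]
tool_rot: [3.141, -0.0, 1.343]
contact_force: [-1.0, 0.2, -1.0]
opening: 0.0426
grip_force: 11.9
```

```bash
python3 -c "
from h import *
gp(-.0469,.0691);look()"
```

```text
pos [0.4197 0.0945 0.0683] yaw 1.343 q6 0.271 shift [-0.004 -0.006 -0.013] spin 0.003
330 206
190 kkkkkkkkkkkkkkkkkkkkkkkkggkkkwwwwww.ww........
191 kkkkkkkkkkkkkkkkkkkkkkkkkkkkww........w.ww..w.
192 kkkkkkkkkkkkkkkkkkkkkkkkkkkkw.................
193 kkkkkkkkkkkkkkkkkkkkkkkkkkkkw.................
194 kkkkkkkkkkkkkkkkkkkkkkkkkkkg..................
195 kkkkkkkkkkkkkkkkkkkkkkkkkkkww.................
196 kkkkkkkkkkkkkkkkkkkkkkkkkkkw..................
197 kkkkkkkkkkkkkkkkkkkkkkkkkkkw..................
198 kkkkkkkkkkkkkkkkkkkkkkkkkkkgw.................
199 gkkkkkkkkkkkkkkkkkkkkkkkkkkwww................
200 gggggkkkkkkkkkkkkkkkkkkkkkkwwww...............
201 gggggggggkkkkkkkkkkkkkkkkkwwwww...............
202 gggggggggggggkkkkkkkkkkkkwwwwww...............
203 ggggggggggggggggggggggkgwwwwww................
204 gggggggggggggggggggggggwwwwwww..............ww
205 ggggggggggggggggggggggwwwwwwww............wwww
206 gggggggggggggggggggggwwwwwwwww...........wwwww
207 gggggggggggggggkkgggggwwwwwwww..........wwwwww
208 wgggggggggggggggggggggwwwwwwww...........wwwww
209 wwwwwgggggggggggggggggwwwwwwww...
[... 439 characters left out ...]
..wwwwwwwwwwkkkkkkkkkkkkkkkkwwwww
219 ..wwwwwww.....wwwwwwwwwwgkkkkkkkkkkkkkkkkwwwww
220 .........wwwwwwkkkkkkkkkkkkkkkkkkkkkkkkkkwwwww
221 ............wwkkkkkkkkkkkkkkkkkkkkkkkkkkkwwwww
222 ............wwkkkkkkkkkkkkkkkkkkkkkkkkkkkkkkkw
223 ...........wwwkwkwwkkkkkkkkkkkkkkkkkkkkkkkkkkk
224 ...........wwwkkkwwkwkkkkkkkkkkkkkkkkkkkkkkkkk
225 ..........wwwkkkwkkkkkkkkkkkkkkkkkkkkkkkkkkkkk
226 ..........wwwwwkkkkkkkkkkkkkkkkkkkkkkkkkkkkkkw
227 ..........wwwwwwwwkkkkkkkkkkkkkkkkkkkkkkkkkkwk
40 [[346, 208], [336, 215], [341, 216], [331, 223]]
55 [[345, 210], [333, 214], [340, 219], [328, 223]]
70 [[343, 213], [329, 213], [338, 221], [324, 221]]
90 [[339, 214], [325, 211], [334, 222], [319, 219]]
```

Request:
{"method": "step_arm", "body": {
  "motion": [
    [[-0.3,0,0.0],0],
    [[-0.32,0,0.25],0],
    [[-0.32,0,0.29],0],
    [[-0.22,0,0.29],0],
    [[-0.13,0,0.27],0],
    [[-0.09,0,0.2],0],
    [[-0.05,0,0.13],0],
    [[0.0,0,0.07],0],
    [[0.06,0,0.01],0]
  ]
}}

```text
time: 56.02
tool_pos: [0.4206, 0.098, 0.0677]
tool_rot: [3.141, -0.0, 1.342]
contact_force: [-0.8, 0.3, -1.5]
opening: 0.0415
grip_force: 12.0
```

```bash
python3 - <<'E'
from h import *
o=robot.observe();s=robot.read_camera('scene');u,v=proj(s,o['tool_pos'])[0].astype(int);print(u,v,o['contact_force'].round(1))
a=s['pixels'].astype(int)[v-10:v+18,u-20:u+22]
for i,r in enumerate(a): print('%3d'%(i-10),''.join('r' if x[0]>70 and x[0]>2.2*x[1] else 'k' if max(x)<60 else 'g' if max(x)-min(x)<30 else str(min(9,int(x[0])//16)) for x in r))
for th in(0,15,30,45): print(th,(proj(s,corners(np.radians(th)))-[u,v]).round(0).astype(int)[[0,2,3,6,7]].tolist())
E
```

```text
331 207 [-0.8  0.3 -1.5]
-10 kkkkkkkkkkkkkkkkkkkkkkkkkkkkkkk36888888888
 -9 gkkkkkkkkkkkkkkkkkkkkkkkkkkkkkk46888888888
 -8 gggggkkkkkkkkkkkkkkkkkkkkkkkkkk46778888888
 -7 gggggggggkkkkkkkkkkkkkkkkkk3kkk56667888888
 -6 gggggggggggggkkkkkkkkkkkkkgkkkg55667788778
 -5 gggggggggggggggggkkkkkkkgggkkg555567788877
 -4 gggggggggggggggggggggkkggggkk5665578888888
 -3 gggggggggggggggggggggggggg4g56765678998888
 -2 ggggggggggggggggggggggggg65556775678999999
 -1 ggggggggggggggggggggggggg66556665679999998
  0 887gggggggggggggggggggggg55555555689999998
  1 88887ggggggggggggggggggggg5555555689999999
  2 88887667gggggggggggggggggg5545555689999999
  3 999876666666ggggggggggggg55444555689999999
  4 9998867666656gggggggggggg55555556789999999
  5 9998776666666ggggggggggg555555556789998777
  6 9999877776666gggggggggg5555555556889998655
  7 9999988877666ggggggggg55555555557777887554
  8 99998999887776gggggggg55555555545555555444
  9 88899999988887766ggggg555555554kkkkkkkkkk4
 10 7778888888888887776gg555555554kkkkkkkkkkkk
 11 566666777778888887655455555554kkkkkkkkkkkk
 12 56666666666666677654444445454kkkkkkkkkkkkk
 13 5777777767667666654kk3k33443kkkkkkkkkkkkkk
 14 6788887788777777653kkkkkkkkkkkkkkkkkkkkkkk
 15 678888888888888765444443kkkkkkkkkkkkkkkkkk
 16 67887888888888875444444444kkkkkkkkkkkkkkkk
 17 67777778877788765444444444kkkkkkkkkkkkkkkk
0 [[16, -7], [11, 1], [10, 13], [-14, -6], [-15, 7]]
15 [[17, -4], [12, 4], [7, 15], [-12, -8], [-16, 4]]
30 [[17, -1], [12, 7], [4, 16], [-9, -9], [-17, 0]]
45 [[16, 2], [11, 11], [0, 17], [-6, -9], [-16, -3]]
```

Request:
{"method": "step_arm", "body": {
  "motion": [
    [[-0.36,0,0.0],0],
    [[-0.38,0,0.26],0],
    [[-0.38,0,0.28],0],
    [[-0.28,0,0.28],0],
    [[-0.2,0,0.28],0],
    [[-0.13,0,0.27],0],
    [[-0.08,0,0.25],0],
    [[-0.04,0,0.22],0]
  ]
}}

```text
time: 57.08
tool_pos: [0.4197, 0.0947, 0.0542]
tool_rot: [-3.141, 0.002, 1.344]
contact_force: [-0.4, -8.5, -1.3]
opening: 0.0417
grip_force: 12.0
```

Request:
{"method": "step_arm", "body": {
  "motion": [
    [[0.04,0,-0.08],0],
    [[0.09,0,-0.16],0],
    [[0.16,0,-0.22],0],
    [[0.23,0,-0.27],0],
    [[0.31,0,-0.3],0]
  ]
}}

```text
time: 57.7
tool_pos: [0.4242, 0.114, 0.0724]
tool_rot: [3.141, -0.0, 1.343]
contact_force: [-0.4, 0.3, -1.5]
opening: 0.0419
grip_force: 12.0
```

```bash
cat >> h.py <<'E'
def lk(ths=(0,30,60,90)):
    o=robot.observe();s=robot.read_camera('scene');u,v=proj(s,o['tool_pos'])[0].astype(int);print(u,v,o['contact_force'].round(1),o['tool_pos'].round(4))
    a=s['pixels'].astype(int)[v-10:v+18,u-20:u+22]
    for i,r in enumerate(a): print('%3d'%(i-10),''.join('r' if x[0]>70 and x[0]>2.2*x[1] else 'k' if max(x)<60 else 'g' if max(x)-min(x)<30 else str(min(9,int(x[0])//16)) for x in r))
    for th in ths: print(th,(proj(s,corners(np.radians(th)))-[u,v]).round(0).astype(int)[[0,2,3,6,7]].tolist())
E
python3 -c "
from h import *
lk()"
```

```text
336 207 [-0.4  0.3 -1.5] [0.4242 0.114  0.0724]
-10 kkkkkkkkkkkkkkkkkkkkkkkkkkkkkkkkk688989888
 -9 ggkkkkkkkkkkkkkkkkkkkkkkkkkkkkkk4788888888
 -8 ggggggkkkkkkkkkkkkkkkkkkkkkkkkkk5788888888
 -7 gggggggggkkkkkkkkkkkkkkkkkkkkkk46788888888
 -6 ggggggggggggggkkkkkkkkkkkkkkkkk56777888888
 -5 ggggggggggggggggggkkkkkkkkkkkkg57777787777
 -4 ggggggggggggggggggggggkkggggkk566778888888
 -3 ggggggggggggggggggggggggggg445666788888888
 -2 ggggggggggggggggggggggggggg566667889999999
 -1 7ggggggggggggggggggggggggg6666777899999999
  0 877ggggggggggggggggggggggg7667778999999999
  1 887777gggggggggggggggggggg6667789999999999
  2 88877776666ggggggggggggggg6666789999999999
  3 99888776rr656ggggggggggggg5566799999999999
  4 99999887rrrr5ggggggggggggg5556889999999999
  5 999999887rrrr6gggggggggggg4557899999999989
  6 99999999887r66gggggggggg555568999999999988
  7 99999999988776ggggggggg5555667788899999876
  8 999999999998877gggggggg5554455556678999865
  9 9999999999999876ggggggg5553kkkkkkk46788755
 10 8888888899899887655gggg544kkkkkkkkkk466555
 11 7777788888888888876655554kkkkkkkkkkkk45555
 12 6666666677777777887655554kkkkkkkkkkkkk3454
 13 777777666666666677654444kkkkkkkkkkkkkkk444
 14 88788777777776666653kkkkkkkkkkkkkkkkkkk444
 15 8888888788887777764433kkkkkkkkkkkkkkkkk344
 16 888888888888888765444kkkkkkkkkkkkkkkkkkkkk
 17 778787888788888754444kkkkkkkkkkkkkkkkkkk3k
0 [[17, -7], [12, 1], [11, 13], [-14, -5], [-14, 7]]
30 [[18, -1], [13, 8], [5, 16], [-8, -9], [-16, 0]]
60 [[15, 5], [10, 13], [-3, 16], [-1, -9], [-14, -6]]
90 [[10, 8], [5, 16], [-10, 12], [6, -5], [-9, -9]]
```

Request:
{"method": "step_arm", "body": {
  "motion": [
    [[-0.36,0,0.0],0],
    [[-0.36,0,0.11],0],
    [[-0.28,0,0.13],0],
    [[-0.2,0,0.13],0],
    [[-0.13,0,0.12],0],
    [[-0.06,0,0.09],0],
    [[0.0,0,0.06],0],
    [[0.07,0,0.05],0],
    [[0.14,0,0.04],0],
    [[0.22,0,0.04],0]
  ]
}}

```text
time: 59.0
tool_pos: [0.4266, 0.1262, 0.0698]
tool_rot: [-3.141, 0.001, 1.344]
contact_force: [-2.0, -5.3, 1.4]
opening: 0.0422
grip_force: 12.0
```

```bash
python3 -c "
from h import *
lk((45,60,75,90))"
```

```text
341 208 [-2.  -5.3  1.4] [0.4266 0.1262 0.0698]
-10 kkkkkkkkkkkkkkkkkkkkkkkkkkkkkkkk4788888988
 -9 kkkkkkkkkkkkkkkkkkkkkkkkkkkkkkkk5788888888
 -8 ggkkkkkkkkkkkkkkkkkkkkkkkkkkkkkk5788888888
 -7 ggggggkkkkkkkkkkkkkkkkkkkkkkkkkg6788888888
 -6 ggggggggggkkkkkkkkkkkkkkkkk3kkk57778778877
 -5 ggggggggggggggkkkkkkkkkkkkkg3k467888888878
 -4 ggggggggggggggggggkkkkkkkkg4k4688888888888
 -3 ggggggggggggggggggggggggggggg5789999999989
 -2 gggggggggggggggggggggggggg6556799999999999
 -1 gggggggggggggggggggggggggg6666789999999999
  0 8ggggggggggggggggggggggggg7767789999999998
  1 88877ggggggggggggggggggggg6666789999999998
  2 98888876gggggggggggggggggg6677889999999998
  3 99999876666ggggggggggggggg6778899999999999
  4 99999987rr566ggggggggggggg6678999999999999
  5 999999887rrr6gggggggggggg66788999999999988
  6 9999999876rr6gggggggggggg66788999999998887
  7 9999999988rr6ggggggggggg555567899999988765
  8 9999999998766gggggggggg544gkk4578999987555
  9 88889898998766ggggggggggkkkkkkk46899875544
 10 778888888888776ggggggggkkkkkkkkk4798865444
 11 66677777778777665ggggkkkkkkkkkkk3688654555
 12 767666666666766655gkkkkkkkkkkkkkk566544444
 13 877777777676666654kkkkkkkkkkkkkkk344444445
 14 788887788877777765kkkkkkkkkkkkkkkk34444444
 15 888888888888887875kkkkkkkkkkkkkkkkkk3k3k3k
 16 888888788888888764kkkkkkkkkkkkkkkkk3kkkkkk
 17 77778888878888765kkkkkkkkkkkkkkkkk4443343k
45 [[16, 3], [11, 11], [0, 17], [-5, -9], [-16, -2]]
60 [[15, 6], [10, 14], [-3, 17], [-2, -8], [-15, -5]]
75 [[12, 7], [7, 16], [-7, 15], [2, -7], [-12, -7]]
90 [[9, 9], [4, 17], [-11, 13], [6, -5], [-9, -8]]
```

Request:
{"method": "step_arm", "body": {
  "motion": [
    [[0.08,0,-0.01],0],
    [[0.16,0,0.0],0],
    [[0.24,0,0.03],0],
    [[0.26,0,0.06],0],
    [[0.26,0,0.09],0],
    [[0.26,0,0.09],0]
  ]
}}

```text
time: 59.8
tool_pos: [0.4312, 0.1423, 0.0648]
tool_rot: [3.14, -0.001, 1.343]
contact_force: [-0.8, 0.2, 6.7]
opening: 0.0418
grip_force: 12.0
```

```bash
python3 -c "
from h import *
lk((75,90))"
```

```text
346 212 [-0.8  0.2  6.7] [0.4312 0.1423 0.0648]
-10 kkkkkkkkkkkkkkkkkkkkkkkkkkkkkkkkk477787888
 -9 ggkkkkkkkkkkkkkkkkkkkkkkkkkkkkkkk578778887
 -8 ggggggkkkkkkkkkkkkkkkkkkkkkkkkkk4688888888
 -7 gggggggggkkkkkkkkkkkkkkkkkkkkkkk6899899988
 -6 gggggggggggggggkkkkkkkkkkkkkgkk47899999999
 -5 ggggggggggggggggggkkkkkkkkkgkk468999999999
 -4 ggggggggggggggggggggggkkkkggkg589999999999
 -3 ggggggggggggggggggggggggggggg6789999999999
 -2 gggggggggggggggggggggggggggg78999999999988
 -1 8gggggggggggggggggggggggggg678999999999987
  0 98887gggggggggggggggggggggg678999999999998
  1 99988887ggggggggggggggggggg678999999999999
  2 999999876666ggggggggggggggg789999999999998
  3 9999999876566gggggggggggggg889999999999987
  4 9999999876666gggggggggggggg889999999998776
  5 9999999987676gggggggggggggg689999999986555
  6 8888898887777gggggggggggggg579999999876544
  7 77777788877777gggggggggg5kk378999999865544
  8 66666666777776ggggggggggkkkk68899988655445
  9 77766666667665gggggggggkkkkk56778776554454
 10 8778777777765gkkkkkkggkkkkkkk4466554444444
 11 8888888878775kkkkkkkkkkkkkkkkkk344kk334444
 12 8888888888764kkkkkkkkkkkkkkkkkkkkkkkkkkkkk
 13 787888888875kkkkkkkkkkkkkkkkk3344333k33kkk
 14 77777777775kkkkkkkkkkkkkkkkkkk444444444444
 15 7777777775gkkkkkkkkkkkkkkkkkkk344444444444
 16 7777777774kkkkkkkkkkkkkkkkkkkkk44444444444
 17 7777777764kkkkkkkkkkkkkkkkkkkkkk4344444444
75 [[12, 7], [8, 15], [-7, 14], [3, -8], [-12, -8]]
90 [[9, 8], [4, 16], [-10, 12], [6, -6], [-9, -9]]
```

Request:
{"method": "step_arm", "body": {
  "motion": [
    [[0,0,0],0],
    [[0,0,0],0],
    [[0,0,-0.08],0],
    [[0,0,-0.14],0],
    [[0,0,-0.14],0]
  ],
  "hand": 110
}}

```text
time: 60.48
tool_pos: [0.4308, 0.1416, 0.0731]
tool_rot: [3.141, -0.0, 1.343]
contact_force: [0.2, 0.1, -0.2]
opening: 0.0525
grip_force: 0.0
```

```bash
python3 -c "
from h import *
lk((75,90))"
```

```text
346 209 [ 0.2  0.1 -0.2] [0.4308 0.1416 0.0731]
-10 kkkkkkkkkkkkkkkkkkkkkkkkkkkkkkkkk688888888
 -9 gkkkkkkkkkkkkkkkkkkkkkkkkkkkkkkkg678888888
 -8 gggggkkkkkkkkkkkkkkkkkkkkkkkkkkk4678888888
 -7 gggggggggkkkkkkkkkkkkkkkkkkkkkkk5777888788
 -6 gggggggggggggkkkkkkkkkkkkkkkkkk46777777778
 -5 gggggggggggggggggkkkkkkkkkkggkk57888888788
 -4 gggggggggggggggggggggkkkkkgggk368999998888
 -3 ggggggggggggggggggggggggggggkk479999999999
 -2 ggggggggggggggggggggggggggggkk579999999999
 -1 gggggggggggggggggggggggggggg44689999999999
  0 8887ggggggggggggggggggggggg5rr689999999999
  1 8888887gggggggggggggggggggg5rr689999999999
  2 99888888887gggggggggggggggg4rr689999999999
  3 9999999999876gggggggggggggg4rr789999999999
  4 9999999999876gggggggggggggg5r5789989999999
  5 9999999999866ggggggggggggg5rr6789999999999
  6 9999999999876gggggggggg5555r56899999999887
  7 9999999999876ggggggggg54rrrr56899999999865
  8 9999999999877ggggggggg5r4rr567899999998755
  9 8888898888876ggggggggg5rrr4568899999998654
 10 77777788888776gggggggg54445568999999987554
 11 66666667677776655gggggg4454568999888776544
 12 77766666666667666655ggg4454468888776555545
 13 887777777776654555555544544g57777654444444
 14 8888888888775kkkkgg4444444kk455554k3k44444
 15 8888888887764kkkkkkkkkkggkkkk4443kkkkkkkkk
 16 877878878775kkkkkkkkkkkkkkkkk444443333kkkk
 17 77777777765kkkkkkkkkkkkkkkkkkk444444443343
75 [[12, 7], [8, 15], [-7, 15], [3, -7], [-12, -7]]
90 [[9, 8], [4, 17], [-10, 13], [6, -5], [-9, -9]]
```

Standing upright on the puck, with its base edge at rows +12 to +15 and the band in the middle. Regrasp firmly and lift high.

Request:
{"method": "step_arm", "body": {
  "motion": [
    [[0,0,0],0],
    [[0,0,0],0],
    [[0,0,0],0],
    [[0,0,0],0],
    [[0,0,-0.3],0],
    [[0,0,-0.9],0],
    [[0,0,-1.6],0],
    [[0,0,-1.9],0]
  ],
  "hand": 255,
  "squeeze": 30
}}

```text
time: 61.52
tool_pos: [0.4312, 0.1418, 0.1888]
tool_rot: [3.139, -0.001, 1.343]
contact_force: [0.7, 0.9, -1.1]
opening: 0.0417
grip_force: 30.0
```

```bash
python3 -c "
from h import *
goto(.603,.006,.16,1.343)"
```

```text
pos [0.4312 0.1418 0.1888] yaw 1.343 q6 0.376 shift [-1.558  3.299  0.488] spin -0.0
```

Request:
{"method": "step_arm", "body": {
  "motion": [
    [[0,0,-0.4],0],
    [[0,0,-0.8],0],
    [[0,0,-0.8],0],
    [[0,0,-0.8],0],
    [[0,0,-0.8],0]
  ]
}}

```text
time: 62.15
tool_pos: [0.4299, 0.1415, 0.2335]
tool_rot: [-3.139, 0.001, 1.343]
contact_force: [0.5, -0.3, -1.4]
opening: 0.0414
grip_force: 30.0
```

```bash
python3 - <<'E'
from h import *
lk((75,90))
t=robot.read_camera('top');p=t['pixels'].astype(int)
import pickle;p0=pickle.load(open('top.pkl','rb'))['pixels'].astype(int)
for n,(u0,u1,v0,v1) in {'tin':(248,285,212,248),'tape':(95,125,178,215),'glue':(425,470,168,205)}.items(): print(n,np.abs(p-p0)[v0:v1,u0:u1].mean().round(1))
E
```

```text
351 157 [ 0.5 -0.3 -1.4] [0.4299 0.1415 0.2335]
-10 gggggggggggggggggkkkkkkkkkkg44kkkk34444444
 -9 gggggggggggggggggggggkkkkkgggkkkkk44444444
 -8 gggggggggggggggggggggggggggggkkkk344444443
 -7 ggggggggggggggggggggggggggggkkkk4444444333
 -6 gggggggggggggggggggggggggggggkk34444434444
 -5 gggggggggggggggggggggggggggg44434444444444
 -4 gggggggggggggggggggggggggggg4r444444444444
 -3 ggggggggggggggggggggggkgggg5rr444444444444
 -2 ggggggggggggggggggggggggggg5rrr44444444444
 -1 ggggggggggggggggggggggggggg444444444444444
  0 gggggggggg66ggggggggggggggg54r444555554555
  1 ggggggggg765gggggggggggggg5rrr567766767667
  2 ggggggggg66rgggggggggggggg5rrr678888888888
  3 ggggggggg66rggggggggggg555rrrr678888888888
  4 ggggggggg5r5ggggggggggg44r44rr677877777777
  5 ggggggggg5r56ggggggggggr4444r5677777777777
  6 ggggggggg5r5gggggggggg4rr4rr46677777777777
  7 ggggg66666r6gggggggggg5rrrrr55777878878777
  8 gg5667777666gggggggggg5r4rr556677677777777
  9 6667777777666ggggggggg5r4rr556666666677677
 10 77777777777765gggggggg44rr4566777777777776
 11 6777777776777665gggggg44455567777777777777
 12 6667777776777665555ggg54555567777777777777
 13 666766666777766555555444555677777777777777
 14 777777667777776655555545556667777777777777
 15 777777777777777666655554556667666776777777
 16 777777777777777777666555567777677767777777
 17 777777777777777777777666777777777777777777
75 [[12, 9], [7, 17], [-8, 17], [2, -9], [-13, -9]]
90 [[9, 10], [4, 18], [-12, 14], [6, -7], [-10, -10]]
tin 13.7
tape 48.7
glue 2.7
```

```bash
python3 -c "
from cell import robot
print(robot.hand_in())"
```

```text
the job is handed in; nothing more can be done
None
```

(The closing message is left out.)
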